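# Clamp the sanding block in the ratchet clamp

### The arm

A 7-joint arm with a two-finger parallel gripper is mounted at the origin on a cart in front of the work surface, level with it; the furniture and walls round the work are solid. World frame = base frame: x ahead of the robot, y to its left, z up, the work surface at z = 0. Lengths are in m, angles in rad, forces in N, time in s.
With the tool pointing down it reaches from about 0.425 to 0.875 m from the base axis. Payload 4.7 kg.
Tool frame: the origin (TCP) lies on the centre line of the jaws, within the pads' length; the fingertips stand ahead of it and the grasp point (between the pads) lies 8 mm behind it (ctrl.finger_overhang is the x of the fingertips in the tool frame, in m); x points along the fingers, z is the direction in which the jaws open and shut, and the axes are right-handed (so a half turn about x gives the same grasp; the last joint's range is limited). The gripper opens to 87 mm and grips with 3 to 60 N. Pads are 19 mm wide; open, the fingers measure 117 mm over their backs; the gripper's body (75 mm by 190 mm) begins 51 mm behind the grasp point.
Start: joints at [1.226, 0.321, -0.07, 1.45, 0.023, 1.371, -0.057], TCP at [0.228, -0.609, 0.234] pointing down, gripper open.
Joint ranges: [-2.86, 2.86], [-0.3, 2.09], [-1.38, 1.24], [0.06, 2.45], [-1.56, 4.7], [0.09, 2.05], [-2.69, 2.69]. Speed limits (rad/s): [2.57, 2.57, 3.14, 3.14, 3.14, 3.14, 3.14].

### API

Orientations are given as a rotation vector (axis times angle).
In Python, from bench import readout, viewer, job, nets, ctrl gives the robot as it stands.
- The arm moves only by the shell command python3 -m creep 'ROWS' [FORCE]. ROWS is JSON, a list of rows, each an object with "linear": the shift along the tool's x, y, z in m, a list of three; "twist": the turn, a rotation vector about the tool's x, y, z in degrees, a list of three; "fingers": the gripper's target within -1 to 1 (shut at 1, half-way at 0, fully open at -1). A call has 1 to 8 rows; each row is the pose to reach, as a shift and turn from the pose commanded when the call began, along the tool's axes at that moment; what a row does not reach only later rows make up. A row lasts 1/12 s, in which the tool goes at most 41.7 mm and 7.16 degrees, less where a joint would pass 70% of its speed; a pose out of reach is approached as far as the arm can. A call with a gripper value outside its range is refused whole. The fingers move at their own pace and stop on an object; FORCE is the grip in N (left out, the last holds). Time passes only in rows, so rows that repeat a pose let the fingers close. It gives the time, the measured TCP pose, the force and the opening at its end, in the units of the state.
- readout.get_state(): the state, without advancing time (a new reading comes with each control period).
- viewer.get_image(name): name is "scene" or "top"; returns (picture, depth): 480x640x3 uint8, red, green, blue; 480x640 float32, m along the optical axis (not along the pixel's ray), 0 where there is no reading.
- viewer.camera_params(name): a dict with "K" (3x3 intrinsics, pixels), "k1" (the pictures are not rectified: a ray, as slopes to the right and down, at radius r is drawn at 1 + k1 r^2 times it, then the intrinsics apply), "cam_to_world" (4x4, takes a point from camera to world coordinates). Camera axes: x right, y down, z forward; pixel columns grow to the right and rows downward; lengths in m; the calibration is good to about 2 mm. A picture is of the moment at which its call begins. camera_params takes no time and is no camera call.
- job.close_job(): hands the job in, once; it reports no verdict.
Trained networks look in the newest picture that a camera, given by its name, has taken for a name from the list of things; names that differ only in an ending like _2 or _b are one class to them, and where a whole thing is asked for, a point or a joint stands for the part that bears it (a point fixed in the world has none). Each returns a list of dicts, best first, with "conf" (0 to 1); they miss things now and then, are a little off and sometimes report something else, mostly with a low value. They report only what shows in the picture. A call takes as long as a camera call. They do not tell look-alikes from the thing itself.
- nets.boxes_of(camera, label): "centre" ([x, y, z] in m, in world coordinates, good to about 4 mm: the middle of the surface that is visible of it).
- nets.place_of(camera, label): "centre" ([x, y, z] in m, in world coordinates, good to about 4 mm: a listed point, or the origin of a listed thing).
The state is a dict: "time": time; "joint_positions": joint angles; "qd": joint speeds; "joint_torque": joint torques, N m; "position": TCP position; "tool_rot": TCP orientation; "ft_force": force on the tool from outside, world axes, zero at the start; "torque": the same for the moment, N m; "grip_width": opening from 0.0 (shut) to 1.0 (fully open).
Only numpy, scipy, OpenCV 4.12 (cv2) and the standard library are available. Lean on these libraries where they do the work, as an engineer would, in place of code of your own. Each camera call takes 0.05 s, during which the arm holds its last target.

### The job

Lay the brown sanding block flat and lengthwise between the jaws of the ratchet clamp, then hold the clamp's lever handle and pump it to and fro, one tooth a stroke, until the sprung jaw squeezes the block firmly, with 12 to 32 N. Feel how hard the handle pushes back and stop in time: 40 N would crush the block. Advance the jaw only with the lever, leave the other things where they are, and let go at the end.

Things in the scene. Friction and masses are not known exactly. Their poses are not given: they have to be found in the camera images.
- block_center (a point): centre (half-way up) of the brown sanding block, a loose box 63 (own x) x 105 (own y, its length) x 34 mm tall, 0.25 kg, lying flat. Grasp it across its 63 mm from above. Not the smaller black adapter box (90 x 50 x 32 mm) near it
- block: the same sanding block, origin at the centre of its underside: x across (63 mm), y along its length (105 mm), z up; the two ways round are alike
- clamp: steel ratchet clamp, fixed, 400 mm long along its own y; origin on the table under the block bed. +y: direction in which the moving jaw closes; -x: side of the lever handle, towards the robot; z up. The bed for the block is 52 mm wide (x -26 to 26 mm), its top 8 mm above the table; beside it the table is bare, with room for fingers. The jaws are 48 mm high, 62 mm wide
- fixed_jaw_face (a point): centre of the wooden face of the fixed jaw, 65 to 71 mm to +y of the clamp's origin (it was set and locked before), 25 mm above the table (axes as the clamp's)
- moving_jaw_face (a point): centre of the wooden face of the moving jaw's pad, 25 mm above the table; at the start 123 to 139 mm from the fixed face. The pad rides on a spring in the jaw and sinks in (up to 19 mm) as it presses on the block: one tooth adds about 12 N once the block is tight between the jaws
- handle_grip (a point): mid-height of the lever's upright wooden grip post, 22 mm in diameter and 56 mm tall, 82 mm above the table (the flat lever arm under it reaches up to 52 mm). It stands 120 mm from the lever's pivot and swings level about it; grip it from above
- lever (a joint): lever angle, rad: 0 at the back stop (lever along the clamp's x), 0.175 at the front stop (21 mm at the post); stops are rigid. Growing values move the post to the clamp's +y and drive the jaw on; one 6 mm tooth is gained and kept from 0.13 rad on, if the stroke began within 0.01 rad of the back stop. Going back, the jaw stays. It stays where left
- jaw: the moving jaw with its toothed bar, sliding along the clamp's y, behind the pad (axes as the clamp's, the origin 0 to 10 mm to +y of the clamp's origin at the start)
- pad: the wooden spring pad on the moving jaw that touches the block (origin and axes as the jaw's, until it sinks in)
- adapter: black power adapter box 90 x 50 x 32 mm, bystander
- wax_tin: round tin with black lid, 67 mm in diameter, 64 mm tall, bystander
- tape_black: roll of black tape, 66 mm in diameter, 19 mm tall, bystander
- lever_pivot (a point): the lever's upright pivot axis, 45 mm to +x and 150 mm to -y of the clamp's origin, 42 mm above the table. The force at the grip post along its swing is 0.4 to 0.48 times the squeeze on the block, plus friction and grip offsets (up to 3 N) that are there on unloaded strokes too. The squeeze falls by a few N when the lever is let off at the end of a stroke, as the holding pawl takes over
- end_jaw (a joint): where the fixed jaw was set, m: 0 to 0.006 to the clamp's +y; locked, the clamp's forces do not shift it
Things that resemble listed ones, but are neither listed nor needed, are in the scene too. What is meant by the block is not purple, and is the larger of those in its own colour.

How it is judged:
On the way, in this order (a step that is already met when the one before it is completed fails the run):
1. the block lies flat on the bed between the jaws, let go, before it is squeezed (x of block_center in the frame of clamp between -0.02 and 0.02 m and y of block_center in the frame of clamp between -0.03 and 0.025 m and z of block_center in the frame of clamp below 0.029 m and angle between block's own z axis and vertical below 0.1 rad and contact force between the fingers and block below 0.1 N and contact force between pad and block below 8 N), for 0.2 s.
2. the lever has been pumped until the jaw squeezes the block (contact force between pad and block above 12 N), for 0.2 s.
At the end, for the whole second after the job is handed in: the block lies flat (within 0.1 rad) and lengthwise (within 0.1 rad) on the clamp's bed, within 20 mm of its middle line, up against the fixed jaw (its centre 47 to 58 mm from that face), squeezed by the moving jaw's pad with 12 to 32 N, at rest and released (contact force between pad and block between 12 and 32 N and x of block_center in the frame of clamp between -0.02 and 0.02 m and y of block_center in the frame of fixed_jaw_face between -0.058 and -0.047 m and z of block_center in the frame of clamp below 0.029 m and angle between block's own z axis and vertical below 0.1 rad and angle between the y axis of block and the y axis of clamp, either way round below 0.1 rad and linear speed of block below 0.01 m/s); the robot touches nothing.
It fails at once if the block is squeezed with more than 40 N (contact force between pad and block above 40 N).
It fails at once if the robot pushes the moving jaw itself with more than 8 N instead of using the lever (contact force between any of the fingers, the arm and jaw above 8 N).
It fails at once if a bystander is moved more than 30 mm (distance of any of adapter, wax_tin, tape_black from where it was at the start of the episode above 0.03 m).
It also fails if it takes over 61 s, if anything falls off the work surface, if the arm or the gripper's body presses on something with over 40 N, if the wrist force passes 120 N, or if a joint passes its speed limit or range.

## Working session

There is one attempt and no reset: what is moved stays moved. The work goes in short steps, Python scripts to look and compute and a shell command to move; the robot and the scene stay as the last step left them, time stands still between calls to the robot, and variables do not carry over. Pictures are saved under pics/ and viewed, and the job is handed in when it is done.

```bash
ls; mkdir -p pics; python3 - <<'E'
from bench import readout, viewer, job, nets, ctrl
import cv2,numpy as np
s=readout.get_state();print(s)
print(ctrl.finger_overhang)
for c in("scene","top"):
    p,d=viewer.get_image(c);cv2.imwrite(f"pics/{c}0.png",p[:,:,::-1]);np.savez(f"pics/{c}0.npz",p=p,d=d)
    print(c,viewer.camera_params(c))
    for l in ("block_center","clamp","fixed_jaw_face","moving_jaw_face","handle_grip","lever_pivot","adapter"):
        print(l,[(np.round(r["centre"],4).tolist(),round(r["conf"],2)) for r in nets.place_of(c,l)])
E
```

```text
pics
{'time': 0.0, 'joint_positions': array([ 1.22609173,  0.32182233, -0.07009477,  1.45168757,  0.02257764,
        1.37081702, -0.05689306]), 'qd': array([-7.69519174e-04,  1.64099515e-03, -9.95241340e-05, -9.19348436e-04,
        4.62422802e-04, -7.37713911e-05,  4.21965697e-04]), 'joint_torque': array([ 3.54595513e-04, -4.91280949e+01, -4.03487189e-01, -3.12529707e+01,
       -6.38422254e-02,  4.38267749e-02,  1.71854363e-04]), 'position': array([ 0.22802538, -0.60810623,  0.23245571]), 'tool_rot': array([ 0.94201468,  1.35954827, -0.94028554]), 'ft_force': array([ 0.32220857,  0.12706547, -0.40160231]), 'torque': array([ 0.01045732, -0.03849284,  0.01758578]), 'grip_width': 1.0000023667005287}
0.011
scene {'K': array([[553.75271139,   0.        , 316.08481468],
       [  0.        , 553.75271139, 238.53422975],
       [  0.        ,   0.        ,   1.        ]]), 'k1': 0.02961880258750934, 'cam_to_world': array([[-0.72803696, -0.33012494,  0.60081587, -0.47074845],
       [-0.68553223,  0.35414789, -0.63610128,  1.16351947],
       [-0.00278478, -0.87498388, -0.48414404,  0.913
[... 723 characters left out ...]
8778677, 'cam_to_world': array([[ 1.60654944e-02, -9.84041394e-01,  1.77212964e-01,
         3.34836344e-01],
       [-9.99870853e-01, -1.58859302e-02,  2.43213955e-03,
         6.86498202e-02],
       [ 4.21866778e-04, -1.77229150e-01, -9.84169523e-01,
         1.31465312e+00],
       [ 0.00000000e+00,  0.00000000e+00,  0.00000000e+00,
         1.00000000e+00]])}
block_center [([0.4272, 0.3536, 0.0212], 0.81), ([0.5549, 0.3651, 0.0083], 0.74), ([0.6028, 0.5834, 0.0193], 0.67)]
clamp [([0.5773, -0.0205, -0.0019], 0.85)]
fixed_jaw_face []
moving_jaw_face [([0.5749, -0.081, 0.0206], 0.48)]
handle_grip []
lever_pivot [([0.6116, -0.1759, 0.0434], 0.76)]
adapter [([0.6233, 0.2493, 0.0029], 0.66)]
```

View pics/scene0.png

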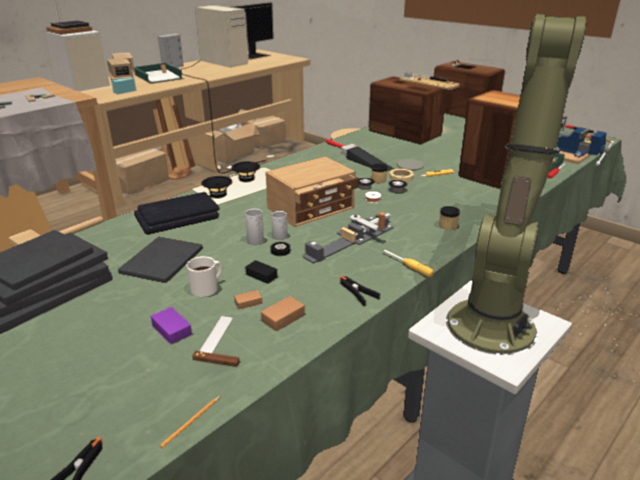

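View pics/top0.png

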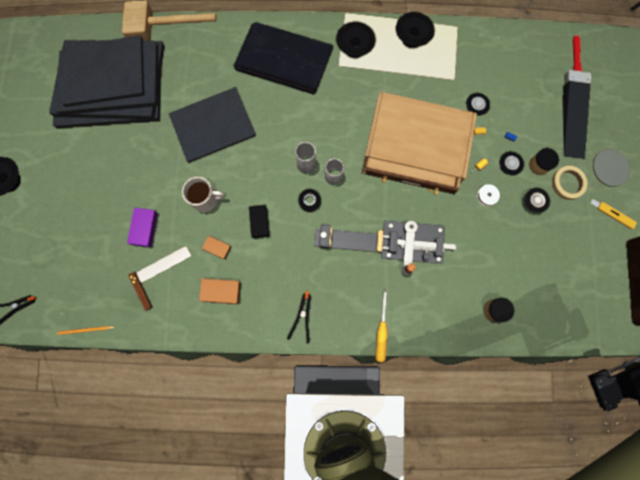

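The top view shows the large brown block at px (220,291), a smaller look-alike at (216,246) and the clamp at (320–455, 225–275) with the lever grip near (409,268). Next I measure the poses precisely.

```bash
cat > h.py <<'E'
import numpy as np,cv2
from bench import viewer
def cloud(c,d):
    P=viewer.camera_params(c);K=P["K"];k=P["k1"];T=P["cam_to_world"]
    v,u=np.mgrid[0:480,0:640].astype(float)
    x=(u-K[0,2])/K[0,0];y=(v-K[1,2])/K[1,1]
    a,b=x.copy(),y.copy()
    for _ in range(10):
        f=1+k*(a*a+b*b);a=x/f;b=y/f
    return np.stack([a*d,b*d,d],-1)@T[:3,:3].T+T[:3,3]
E
python3 - <<'E'
from h import *
for c in("scene","top"):
    z=np.load(f"pics/{c}0.npz");W=cloud(c,z["d"]);p=z["p"]
    h=cv2.cvtColor(p,cv2.COLOR_RGB2HSV).astype(int)
    m=(np.hypot(W[...,0]-.427,W[...,1]-.353)<.09)&(W[...,2]>.028)&(W[...,2]<.042)&(z["d"]>0)
    q=W[m];print(c,len(q),q.mean(0))
    r=cv2.minAreaRect(q[:,:2].astype(np.float32)*1000);print("block",r)
    # clamp strip
    m=(abs(W[...,0]-.577)<.12)&(W[...,1]>-.32)&(W[...,1]<.12)&(W[...,2]>.004)&(W[...,2]<.14)
    q=W[m]
    for lo,hi in((.004,.014),(.042,.053),(.056,.075),(.1,.125)):
        s=q[(q[:,2]>lo)&(q[:,2]<hi)]
        if len(s)>5: print(lo,hi,len(s),s.mean(0).round(4),s.min(0).round(3),s.max(0).round(3),cv2.minAreaRect(s[:,:2].astype(np.float32)*1000))
P=np.load("pics/top0.npz");
cv2.imwrite("pics/topz.png",cv2.resize(P["p"][205:300,300:470,::-1],None,fx=4.5,fy=4.5,interpolation=cv2.INTER_CUBIC))
P=np.load("pics/scene0.npz");
cv2.imwrite("pics/scz.png",cv2.resize(P["p"][200:270,295:405,::-1],None,fx=7,fy=7,interpolation=cv2.INTER_CUBIC))
E
```

```text
scene 623 [0.41795908 0.35275899 0.03497618]
block ((420.569091796875, 349.39056396484375), (107.73103332519531, 66.33316040039062), 88.06879425048828)
0.004 0.014 1346 [ 0.5601 -0.0802  0.0072] [ 0.458 -0.32   0.004] [0.697 0.12  0.014] ((577.3865966796875, -100.024169921875), (239.3692626953125, 439.7779541015625), 0.05015518516302109)
0.042 0.053 360 [ 0.5618 -0.0932  0.0479] [ 0.475 -0.263  0.042] [0.62  0.081 0.053] ((570.0794677734375, -93.36761474609375), (343.0555725097656, 141.89645385742188), 74.04792785644531)
0.056 0.075 47 [ 0.5159 -0.1279  0.0626] [ 0.474 -0.179  0.056] [0.612 0.077 0.075] ((530.62451171875, -58.20335388183594), (135.63807678222656, 257.7550048828125), 6.318833351135254)
0.1 0.125 87 [ 0.6222 -0.2247  0.1132] [ 0.474 -0.289  0.101] [ 0.697 -0.15   0.125] ((599.0930786132812, -194.57521057128906), (75.0362319946289, 253.8977508544922), 60.6744270324707)
top 828 [0.42398479 0.34980878 0.03514129]
block ((424.3418273925781, 350.04791259765625), (105.6455307006836, 61.90302658081055), 85.73009490966797)
0.004 0.014 3605 [ 0.5751 -0.1057  0.0073] [ 0.457 -0.32   0.004] [0.697 0.12  0.014] ((576.9882202148438, -99.98497009277344), (239.82098388671875, 439.8545837402344), 0.03807966038584709)
0.042 0.053 874 [ 0.5641 -0.1077  0.0476] [ 0.476 -0.266  0.042] [0.624 0.075 0.053] ((572.5071411132812, -94.6153564453125), (341.62762451171875, 146.75344848632812), 72.25428771972656)
0.056 0.075 38 [ 0.5581 -0.0794  0.0606] [ 0.477 -0.18   0.056] [0.616 0.073 0.074] ((558.8189697265625, -49.769622802734375), (248.2156982421875, 139.47750854492188), 84.03314971923828)
0.1 0.125 120 [ 0.5944 -0.2108  0.1113] [ 0.477 -0.285  0.1  ] [ 0.697 -0.151  0.125] ((593.7005615234375, -201.86373901367188), (52.542945861816406, 246.4199981689453), 60.982444763183594)
```

```bash
ls -la pics
```

```text
total 5584
drwxr-xr-x 2 agent agent    4096 Dec  6 22:26 .
drwxr-xr-x 3 agent agent    4096 Dec  6 22:26 ..
-rw-r--r-- 1 agent agent 2150890 Dec  6 22:26 scene0.npz
-rw-r--r-- 1 agent agent  445804 Dec  6 22:26 scene0.png
-rw-r--r-- 1 agent agent  294945 Dec  6 22:26 scz.png
-rw-r--r-- 1 agent agent 2150890 Dec  6 22:26 top0.npz
-rw-r--r-- 1 agent agent  394572 Dec  6 22:26 top0.png
-rw-r--r-- 1 agent agent  255768 Dec  6 22:26 topz.png
```

View pics/topz.png

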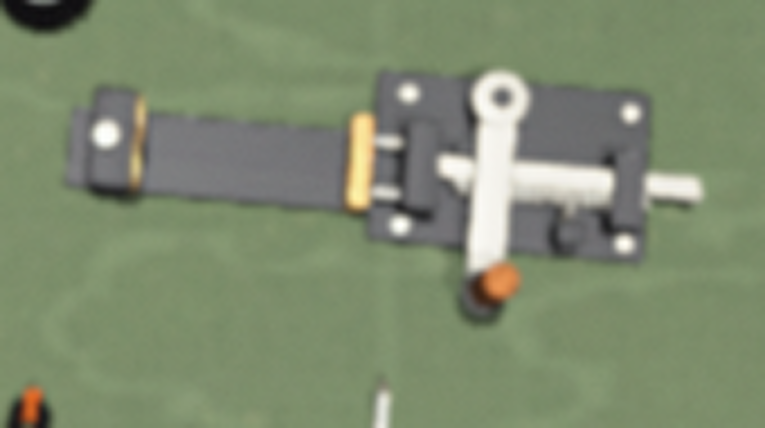

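View pics/scz.png

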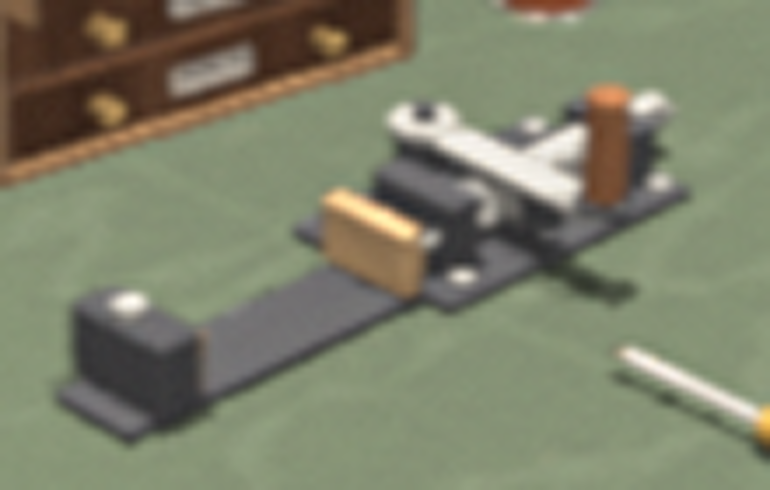

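```bash
python3 - <<'E'
from h import *
def ray(c,z0):
    W0=cloud(c,np.ones((480,640)));T=viewer.camera_params(c)["cam_to_world"];o=T[:3,3]
    D=W0-o;return o+D*((z0-o[2])/D[...,2:3])
for c in("top","scene"):
    z=np.load(f"pics/{c}0.npz");p=z["p"];W=cloud(c,z["d"])
    h=cv2.cvtColor(p,cv2.COLOR_RGB2HSV).astype(int)
    for name,z0,m in (("bed",.008,(h[...,1]<60)&(h[...,2]<110)),):
        R=ray(c,z0)
        s=m&(abs(R[...,0]-.577)<.06)&(R[...,1]>-.06)&(R[...,1]<.035)
        q=R[s];print(c,name,len(q),q.mean(0),cv2.minAreaRect(q[:,:2].astype(np.float32)*1000))
        # centre line per column in y
        ys=np.arange(-.055,.035,.006);L=[]
        for a in ys:
            t=q[abs(q[:,1]-a)<.003]
            if len(t)>6: L.append((a,(t[:,0].min()+t[:,0].max())/2,t[:,0].ptp() if hasattr(t,'ptp') else np.ptp(t[:,0])))
        L=np.array(L);print(L.round(4).tolist());print(np.polyfit(L[:,0],L[:,1],1))
    # yellow wood faces: top edge z=.049
    R=ray(c,.05)
    s=(h[...,0]<28)&(h[...,0]>8)&(h[...,1]>70)&(h[...,2]>130)
    for nm,lo,hi in(("mov",-.13,-.03),("fix",.02,.09)):
        t=s&(abs(R[...,0]-.577)<.06)&(R[...,1]>lo)&(R[...,1]<hi)
        q=W[t];print(nm,len(q),q.mean(0).round(4),q.min(0).round(4),q.max(0).round(4)); 
        q=R[t][:,:2];print("  plane",q.min(0).round(4),q.max(0).round(4),cv2.minAreaRect(q.astype(np.float32)*1000))
    # grip post
    s=(h[...,0]<20)&(h[...,1]>110)
    t=s&(abs(W[...,0]-.49)<.05)&(abs(W[...,1]+.165)<.05)&(W[...,2]>.05)
    q=W[t];print("post",len(q),q.mean(0).round(4),q.min(0).round(4),q.max(0).round(4))
    q=q[q[:,2]>.104];print("posttop",len(q),q.mean(0).round(4),q.min(0).round(4),q.max(0).round(4))
    R=ray(c,.11)[t];
    print(' pix',np.argwhere(t).mean(0), 'plane .11',R[:,:2].min(0),R[:,:2].max(0))
    # pivot/lever arm light at z ~.052
    R=ray(c,.052);s=(h[...,1]<40)&(h[...,2]>150)&(abs(R[...,0]-.56)<.09)&(R[...,1]>-.21)&(R[...,1]<-.13)&(W[...,2]>.046)&(W[...,2]<.06)
    q=R[s];print("arm",len(q),cv2.minAreaRect(q[:,:2].astype(np.float32)*1000),np.polyfit(q[:,0],q[:,1],1))
E
```

```text
top bed 41 [ 0.54828162 -0.0223067   0.008     ] ((549.4550170898438, -12.473087310791016), (90.91258239746094, 5.123807907104492), 85.12632751464844)
[]Traceback (most recent call last):
  File "<stdin>", line 17, in <module>
IndexError: too many indices for array: array is 1-dimensional, but 2 were indexed
```

```bash
python3 - <<'E'
import numpy as np,cv2
p=np.load("pics/top0.npz")["p"];h=cv2.cvtColor(p,cv2.COLOR_RGB2HSV)
print(h[225:260,358].tolist());
p=np.load("pics/scene0.npz")["p"];h=cv2.cvtColor(p,cv2.COLOR_RGB2HSV)
print(h[225:260,335].tolist())
E
```

```text
[[45, 64, 148], [46, 61, 150], [45, 62, 148], [45, 63, 146], [44, 64, 143], [45, 62, 139], [47, 57, 130], [47, 31, 114], [90, 2, 112], [130, 6, 119], [140, 6, 121], [140, 6, 121], [130, 6, 121], [110, 6, 120], [120, 6, 122], [120, 4, 120], [120, 6, 120], [120, 6, 121], [100, 6, 123], [90, 2, 124], [105, 4, 122], [100, 6, 121], [120, 4, 123], [105, 4, 120], [70, 7, 108], [47, 43, 107], [45, 67, 130], [45, 67, 140], [44, 66, 140], [44, 65, 141], [44, 63, 142], [44, 64, 143], [44, 64, 143], [45, 63, 142], [43, 65, 142]]
[[43, 49, 146], [43, 48, 144], [44, 49, 145], [43, 49, 145], [43, 50, 147], [42, 52, 148], [44, 51, 150], [43, 51, 151], [43, 51, 150], [43, 50, 148], [42, 47, 145], [43, 50, 148], [43, 50, 154], [43, 50, 153], [43, 49, 152], [44, 37, 137], [30, 6, 118], [165, 9, 116], [165, 4, 115], [160, 7, 115], [165, 4, 115], [0, 2, 116], [150, 4, 116], [165, 4, 116], [0, 2, 116], [0, 0, 113], [165, 6, 90], [40, 20, 75], [42, 50, 118], [42, 51, 145], [43, 52, 148], [42, 52, 146], [43, 50, 148], [43, 52, 151], [42, 49, 155]]
```

```bash
python3 - <<'E'
from h import *
def ray(c,z0):
    W0=cloud(c,np.ones((480,640)));T=viewer.camera_params(c)["cam_to_world"];o=T[:3,3]
    D=W0-o;return o+D*((z0-o[2])/D[...,2:3])
for c in("top","scene"):
    z=np.load(f"pics/{c}0.npz");p=z["p"];W=cloud(c,z["d"])
    h=cv2.cvtColor(p,cv2.COLOR_RGB2HSV).astype(int)
    R=ray(c,.008);m=(h[...,1]<33)&(h[...,2]<135)&(h[...,2]>95)
    L=[]
    for a in np.arange(-.055,.03,.005):
        t=R[m&(abs(R[...,0]-.577)<.06)&(abs(R[...,1]-a)<.0025)]
        if len(t)>6: L.append((a,(t[:,0].min()+t[:,0].max())/2,np.ptp(t[:,0])))
    L=np.array(L);print(c,L.round(4).tolist());print(np.polyfit(L[:,0],L[:,1],1))
    R=ray(c,.05)
    s=(h[...,0]<28)&(h[...,0]>8)&(h[...,1]>70)&(h[...,2]>130)
    for nm,lo,hi in(("mov",-.13,-.03),("fix",.02,.09)):
        t=s&(abs(R[...,0]-.577)<.06)&(R[...,1]>lo)&(R[...,1]<hi)
        q=W[t];print(nm,len(q),q.mean(0).round(4),q.min(0).round(4),q.max(0).round(4)) 
        q=R[t][:,:2];print("  plane",q.min(0).round(4),q.max(0).round(4),cv2.minAreaRect(q.astype(np.float32)*1000))
    s=(h[...,0]<20)&(h[...,1]>110)
    t=s&(abs(W[...,0]-.49)<.05)&(abs(W[...,1]+.165)<.05)&(W[...,2]>.05)
    q=W[t];print("post",len(q),q.mean(0).round(4),q.min(0).round(4),q.max(0).round(4))
    q=q[q[:,2]>.104];print("posttop",len(q),q.mean(0).round(4),q.min(0).round(4),q.max(0).round(4))
    R=ray(c,.11)[t];
    if len(R): print(' pix',np.argwhere(t).mean(0), 'plane .11',R[:,:2].min(0),R[:,:2].max(0))
    R=ray(c,.052);s=(h[...,1]<40)&(h[...,2]>150)&(abs(R[...,0]-.56)<.09)&(R[...,1]>-.21)&(R[...,1]<-.13)&(W[...,2]>.046)&(W[...,2]<.06)
    q=R[s];print("arm",len(q),cv2.minAreaRect(q[:,:2].astype(np.float32)*1000),np.polyfit(q[:,0],q[:,1],1))
E
```

```text
top [[-0.055, 0.5714, 0.0489], [-0.05, 0.5714, 0.0489], [-0.045, 0.5713, 0.0489], [-0.04, 0.5726, 0.0461], [-0.035, 0.5725, 0.046], [-0.03, 0.5739, 0.049], [-0.025, 0.5738, 0.049], [-0.02, 0.5737, 0.049], [-0.015, 0.5737, 0.0489], [-0.01, 0.5736, 0.0489], [-0.005, 0.5764, 0.0489], [-0.0, 0.5763, 0.049], [0.005, 0.5762, 0.049], [0.01, 0.5762, 0.049], [0.015, 0.5761, 0.049], [0.02, 0.576, 0.049], [0.025, 0.5773, 0.0461]]
[0.07474897 0.57537552]
mov 124 [ 0.5703 -0.0899  0.0374] [ 0.5405 -0.1039  0.0012] [ 0.6067 -0.0827  0.0502]
  plane [ 0.5379 -0.0978] [ 0.5966 -0.081 ] ((567.2778930664062, -89.30250549316406), (16.550601959228516, 58.804264068603516), 89.56292724609375)
fix 41 [0.5793 0.0474 0.0422] [0.5534 0.0417 0.0019] [0.6072 0.0506 0.0516]
  plane [0.5524 0.0427] [0.6027 0.0507] ((577.5144653320312, 47.19603729248047), (6.45320987701416, 50.576866149902344), 85.59563446044922)
post 65 [ 0.4857 -0.1598  0.1043] [ 0.4768 -0.1713  0.0797] [ 0.4964 -0.1503  0.1147]
posttop 45 [ 0.4868 -0.1611  0.1085] [ 0.4775 -0.171   0.1042] [ 0.496  -0.1515  0.1147]
 pix [267.98461538 409.723076
[... 379 characters left out ...]
0.0461], [-0.02, 0.5751, 0.0416], [-0.015, 0.5765, 0.0484], [-0.01, 0.5755, 0.0415], [-0.005, 0.5875, 0.0694], [-0.0, 0.5911, 0.0719], [0.005, 0.5879, 0.0692], [0.01, 0.5926, 0.0693], [0.015, 0.5929, 0.0784], [0.02, 0.5977, 0.0786], [0.025, 0.5921, 0.0758]]
[0.33111913 0.5864426 ]
mov 133 [ 0.5713 -0.0913  0.0326] [ 0.5369 -0.1601 -0.    ] [ 0.6532 -0.078   0.0501]
  plane [ 0.5178 -0.0945] [ 0.5916 -0.0367] ((551.2050170898438, -68.62149810791016), (42.70151138305664, 82.4975357055664), 41.024349212646484)<stdin>:18: RuntimeWarning: Mean of empty slice.
  ret = um.true_divide(
Traceback (most recent call last):
ValueError: zero-size array to reduction operation minimum which has no identity
```

```bash
cat >> h.py <<'E'
from scipy.spatial.transform import Rotation as Ro
from bench import readout
def goal(zyaw):  # tool x down, tool z along yaw (deg)
    a=np.radians(zyaw);x=np.array([0,0,-1.]);z=np.array([np.cos(a),np.sin(a),0]);y=np.cross(z,x)
    return Ro.from_matrix(np.stack([x,y,z],1))
def plan(*wps):
    s=readout.get_state();R=Ro.from_rotvec(s["tool_rot"]);p=s["position"]
    print("t",s["time"],"pos",p.round(4),"axes cols\n",R.as_matrix().round(3),"F",s["ft_force"].round(2),"w",round(s["grip_width"],3))
    for pos,yaw in wps:
        print(pos,yaw,"lin",(R.inv().apply(np.array(pos)-p)).round(4).tolist(),"twist",np.degrees((R.inv()*goal(yaw)).as_rotvec()).round(2).tolist())
E
python3 - <<'E'
from h import *
for y in(-4.3,175.7): plan(([.45,-.38,.25],y),([.56,-.1,.25],y),([.56,.15,.25],y),([.4235,.35,.12],y))
E
```

```text
t 0.8 pos [ 0.2282 -0.6087  0.2336] axes cols
 [[-0.     0.936  0.351]
 [-0.     0.351 -0.936]
 [-1.    -0.     0.   ]] F [ 0.46 -0.46  0.17] w 1.0
[0.45, -0.38, 0.25] -4.3 lin [-0.0164, 0.288, -0.1362] twist [-65.14, 0.0, 0.01]
[0.56, -0.1, 0.25] -4.3 lin [-0.0165, 0.4893, -0.3598] twist [-65.14, 0.0, 0.01]
[0.56, 0.15, 0.25] -4.3 lin [-0.0165, 0.5771, -0.5938] twist [-65.14, 0.0, 0.01]
[0.4235, 0.35, 0.12] -4.3 lin [0.1135, 0.5195, -0.829] twist [-65.14, 0.0, 0.01]
t 0.8 pos [ 0.2282 -0.6087  0.2336] axes cols
 [[-0.     0.936  0.351]
 [-0.     0.351 -0.936]
 [-1.    -0.     0.   ]] F [ 0.46 -0.46  0.17] w 1.0
[0.45, -0.38, 0.25] 175.7 lin [-0.0164, 0.288, -0.1362] twist [114.86, 0.01, -0.0]
[0.56, -0.1, 0.25] 175.7 lin [-0.0165, 0.4893, -0.3598] twist [114.86, 0.01, -0.0]
[0.56, 0.15, 0.25] 175.7 lin [-0.0165, 0.5771, -0.5938] twist [114.86, 0.01, -0.0]
[0.4235, 0.35, 0.12] 175.7 lin [0.1135, 0.5195, -0.829] twist [114.86, 0.01, -0.0]
```

```bash
python3 -m creep '[{"linear":[-0.01,0.07,-0.033],"twist":[-14,0,0],"fingers":-1},{"linear":[-0.016,0.144,-0.068],"twist":[-28,0,0],"fingers":-1},{"linear":[-0.016,0.216,-0.102],"twist":[-35,0,0],"fingers":-1},{"linear":[-0.016,0.288,-0.136],"twist":[-42,0,0],"fingers":-1},{"linear":[-0.016,0.288,-0.136],"twist":[-49,0,0],"fingers":-1},{"linear":[-0.016,0.288,-0.136],"twist":[-56,0,0],"fingers":-1},{"linear":[-0.016,0.3,-0.15],"twist":[-61,0,0],"fingers":-1},{"linear":[-0.016,0.33,-0.182],"twist":[-65,0,0],"fingers":-1}]'
python3 - <<'E'
from h import *
for y in(-4.3,): plan(([.56,-.1,.25],y),([.56,.15,.25],y),([.4235,.35,.12],y))
E
```

```text
time: 1.47
position: [0.4514, -0.3603, 0.2494]
tool_rot: [0.161, 1.564, -0.162]
ft_force: [1.6, 0.0, 0.1]
grip_width: 0.999
t 1.4667 pos [ 0.4514 -0.3603  0.2494] axes cols
 [[ 0.001  0.204  0.979]
 [-0.001  0.979 -0.204]
 [-1.    -0.     0.001]] F [1.56 0.03 0.06] w 0.999
[0.56, -0.1, 0.25] -4.3 lin [-0.0007, 0.2769, 0.0531] twist [-7.48, 0.07, 0.03]
[0.56, 0.15, 0.25] -4.3 lin [-0.0009, 0.5217, 0.0021] twist [-7.48, 0.07, 0.03]
[0.4235, 0.35, 0.12] -4.3 lin [0.1288, 0.6896, -0.1726] twist [-7.48, 0.07, 0.03]
```

```bash
python3 -m creep '[{"linear":[0,0.04,0.008],"twist":[0,0,0],"fingers":-1},{"linear":[0,0.08,0.016],"twist":[0,0,0],"fingers":-1},{"linear":[0,0.12,0.024],"twist":[0,0,0],"fingers":-1},{"linear":[0,0.16,0.03],"twist":[0,0,0],"fingers":-1},{"linear":[0,0.2,0.036],"twist":[0,0,0],"fingers":-1},{"linear":[0,0.24,0.04],"twist":[0,0,0],"fingers":-1},{"linear":[0,0.28,0.042],"twist":[0,0,0],"fingers":-1},{"linear":[0,0.32,0.042],"twist":[0,0,0],"fingers":-1}]'
python3 - <<'E'
from h import *
for y in(-4.3,): plan(([.56,.15,.25],y),([.4235,.35,.1],y))
E
```

```text
time: 2.13
position: [0.5586, -0.0559, 0.2493]
tool_rot: [0.166, 1.563, -0.167]
ft_force: [0.6, 0.4, 0.5]
grip_width: 0.996
t 2.1333 pos [ 0.5586 -0.0559  0.2493] axes cols
 [[ 0.001  0.211  0.978]
 [-0.     0.978 -0.211]
 [-1.    -0.     0.001]] F [0.63 0.4  0.54] w 0.996
[0.56, 0.15, 0.25] -4.3 lin [-0.0007, 0.2016, -0.042] twist [-7.86, 0.05, 0.01]
[0.4235, 0.35, 0.1] -4.3 lin [0.1491, 0.3684, -0.2177] twist [-7.86, 0.05, 0.01]
```

```bash
python3 -m creep '[{"linear":[0,0.038,-0.008],"twist":[-4,0,0],"fingers":-1},{"linear":[0,0.076,-0.022],"twist":[-8,0,0],"fingers":-1},{"linear":[0,0.112,-0.042],"twist":[-8,0,0],"fingers":-1},{"linear":[0.01,0.145,-0.065],"twist":[-8,0,0],"fingers":-1},{"linear":[0.025,0.18,-0.085],"twist":[-8,0,0],"fingers":-1},{"linear":[0.045,0.21,-0.105],"twist":[-8,0,0],"fingers":-1},{"linear":[0.06,0.24,-0.13],"twist":[-8,0,0],"fingers":-1},{"linear":[0.08,0.27,-0.15],"twist":[-8,0,0],"fingers":-1}]'
python3 - <<'E'
from h import *
for y in(-4.3,): plan(([.4235,.35,.1],y))
E
```

```text
time: 2.8
position: [0.4676, 0.2392, 0.1696]
tool_rot: [0.057, 1.568, -0.057]
ft_force: [1.5, 0.8, -0.1]
grip_width: 1.0
t 2.8 pos [0.4676 0.2392 0.1696] axes cols
 [[ 0.002  0.072  0.997]
 [-0.     0.997 -0.072]
 [-1.     0.     0.002]] F [ 1.52  0.78 -0.05] w 1.0
[0.4235, 0.35, 0.1] -4.3 lin [0.0695, 0.1073, -0.0521] twist [0.16, 0.12, -0.0]
```

```bash
python3 -m creep '[{"linear":[0.02,0.03,-0.015],"twist":[0,0,0],"fingers":-1},{"linear":[0.04,0.06,-0.03],"twist":[0,0,0],"fingers":-1},{"linear":[0.055,0.09,-0.045],"twist":[0,0,0],"fingers":-1},{"linear":[0.06,0.103,-0.052],"twist":[0,0,0],"fingers":-1},{"linear":[0.06,0.103,-0.052],"twist":[0,0,0],"fingers":-1},{"linear":[0.06,0.103,-0.052],"twist":[0,0,0],"fingers":-1}]'
python3 - <<'E'
from h import *
p,d=viewer.get_image("scene");cv2.imwrite("pics/s1.png",cv2.resize(p[200:400,180:420,::-1],None,fx=3,fy=3))
for y in(-4.3,): plan(([.4235,.35,.1],y),([.4235,.35,.016],y))
from bench import nets
print(nets.place_of("scene","block_center"))
E
```

```text
time: 3.3
position: [0.4234, 0.3444, 0.1091]
tool_rot: [0.055, 1.571, -0.055]
ft_force: [0.3, -0.6, 0.7]
grip_width: 0.999
t 3.35 pos [0.4246 0.3433 0.1095] axes cols
 [[ 0.001  0.072  0.997]
 [-0.001  0.997 -0.072]
 [-1.    -0.001  0.001]] F [ 0.28 -0.07  0.24] w 1.0
[0.4235, 0.35, 0.1] -4.3 lin [0.0095, 0.0066, -0.0016] twist [0.15, 0.03, 0.03]
[0.4235, 0.35, 0.016] -4.3 lin [0.0935, 0.0066, -0.0017] twist [0.15, 0.03, 0.03]
[{'centre': [0.4233, 0.3512, 0.0188], 'conf': 0.89}, {'centre': [0.5456, 0.3691, 0.014], 'conf': 0.63}, {'centre': [0.571, -0.0855, 0.0252], 'conf': 0.61}, {'centre': [0.5997, 0.5849, 0.0144], 'conf': 0.58}]
```

View pics/s1.png

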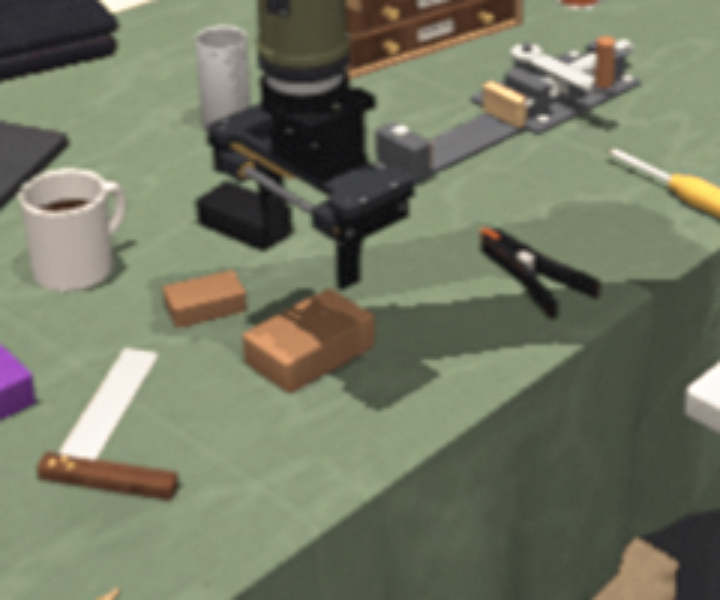

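The gripper is open above the large block (zoomed px ~(310,340)), and the small look-alike is clear. Next I descend.

```bash
python3 -m creep '[{"linear":[0.02,0.007,-0.001],"twist":[0,0,0],"fingers":-1},{"linear":[0.045,0.007,-0.001],"twist":[0,0,0],"fingers":-1},{"linear":[0.065,0.007,-0.001],"twist":[0,0,0],"fingers":-1},{"linear":[0.08,0.007,-0.001],"twist":[0,0,0],"fingers":-1},{"linear":[0.088,0.007,-0.001],"twist":[0,0,0],"fingers":-1},{"linear":[0.092,0.007,-0.001],"twist":[0,0,0],"fingers":-1},{"linear":[0.092,0.007,-0.001],"twist":[0,0,0],"fingers":-1}]'
python3 -m creep '[{"linear":[0,0,0],"twist":[0,0,0],"fingers":1},{"linear":[0,0,0],"twist":[0,0,0],"fingers":1},{"linear":[0,0,0],"twist":[0,0,0],"fingers":1},{"linear":[0,0,0],"twist":[0,0,0],"fingers":1}]' 30
python3 - <<'E'
from h import *
for y in(-4.3,): plan(([.4235,.35,.1],y))
E
```

```text
time: 3.98
position: [0.4243, 0.3499, 0.0172]
tool_rot: [0.058, 1.57, -0.059]
ft_force: [0.1, 0.5, 0.6]
grip_width: 1.0
time: 4.32
position: [0.4241, 0.3512, 0.0181]
tool_rot: [0.057, 1.569, -0.056]
ft_force: [-0.7, 0.4, 0.5]
grip_width: 0.782
t 4.3167 pos [0.4241 0.3512 0.0181] axes cols
 [[ 0.001  0.072  0.997]
 [ 0.001  0.997 -0.072]
 [-1.     0.001  0.001]] F [-0.73  0.36  0.52] w 0.782
[0.4235, 0.35, 0.1] -4.3 lin [-0.0819, -0.0012, -0.0004] twist [0.15, 0.07, -0.04]
```

```bash
python3 -m creep '[{"linear":[0,0,0],"twist":[0,0,0],"fingers":1},{"linear":[0,0,0],"twist":[0,0,0],"fingers":1},{"linear":[0,0,0],"twist":[0,0,0],"fingers":1}]' 30
python3 -m creep '[{"linear":[-0.02,0,0],"twist":[0,0,0],"fingers":1},{"linear":[-0.05,0,0],"twist":[0,0,0],"fingers":1},{"linear":[-0.08,0,0],"twist":[0,0,0],"fingers":1},{"linear":[-0.11,0,0],"twist":[0,0,0],"fingers":1},{"linear":[-0.11,0,0],"twist":[0,0,0],"fingers":1},{"linear":[-0.11,0,0],"twist":[0,0,0],"fingers":1}]' 30
python3 - <<'E'
from h import *
for c in("scene","top"):
    p,d=viewer.get_image(c);cv2.imwrite(f"pics/{c}2.png",p[:,:,::-1]);np.savez(f"pics/{c}2.npz",p=p,d=d)
z=np.load("pics/top2.npz");W=cloud("top",z["d"]);h=cv2.cvtColor(z["p"],cv2.COLOR_RGB2HSV).astype(int)
plan(([.5755,-.0135,.14],-4.3))
E
```

```text
time: 4.57
position: [0.424, 0.3511, 0.0179]
tool_rot: [0.057, 1.569, -0.057]
ft_force: [-0.7, -0.4, 4.9]
grip_width: 0.724
time: 5.07
position: [0.4242, 0.3514, 0.1285]
tool_rot: [0.058, 1.568, -0.056]
ft_force: [-1.3, -0.0, -3.0]
grip_width: 0.73
t 5.1667 pos [0.4228 0.3499 0.1259] axes cols
 [[-0.002  0.072  0.997]
 [-0.002  0.997 -0.072]
 [-1.    -0.002 -0.002]] F [ 0.97 -0.02 -2.42] w 0.721
[0.5755, -0.0135, 0.14] -4.3 lin [-0.0137, -0.3514, 0.1786] twist [0.14, -0.1, 0.11]
```

```bash
python3 - <<'E'
import cv2
a=cv2.imread("pics/scene2.png")[200:400,180:420];b=cv2.imread("pics/top2.png")[200:350,160:360]
cv2.imwrite("pics/c2.png",cv2.resize(a,None,fx=3,fy=3));cv2.imwrite("pics/t2.png",cv2.resize(b,None,fx=4,fy=4))
E
```

```text
(no output)
```

View pics/c2.png

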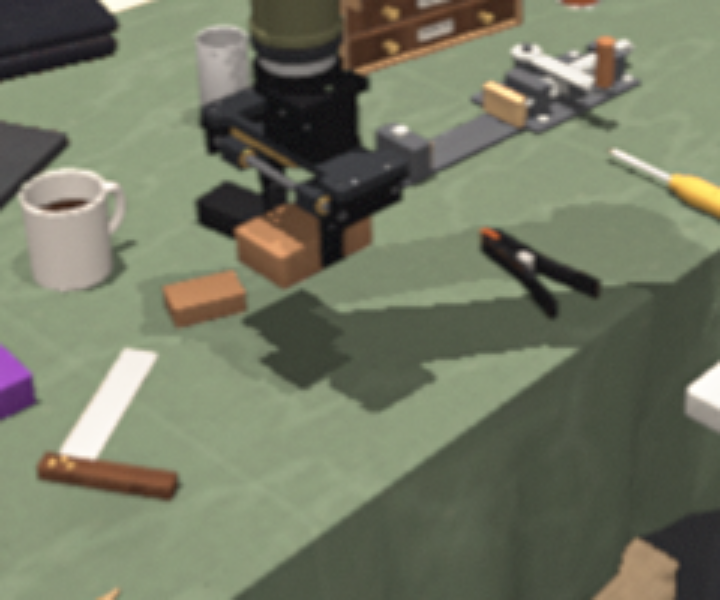

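View pics/t2.png

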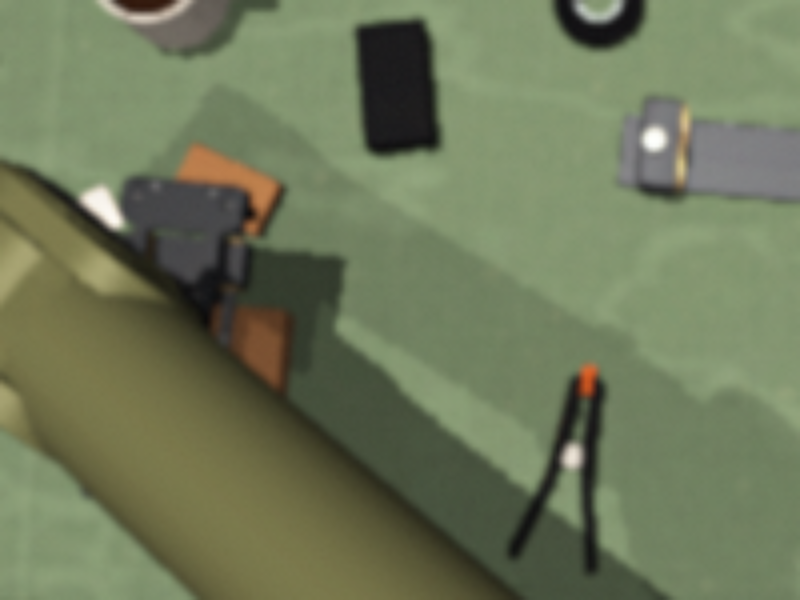

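The block is held level; its ends stick out evenly on both sides in the scene crop at px (240–370, 210–285). Next I carry it to the clamp.

```bash
python3 -m creep '[{"linear":[0,-0.02,0.01],"twist":[0,0,0],"fingers":1},{"linear":[-0.005,-0.055,0.03],"twist":[0,0,0],"fingers":1},{"linear":[-0.01,-0.09,0.05],"twist":[0,0,0],"fingers":1},{"linear":[-0.015,-0.125,0.068],"twist":[0,0,0],"fingers":1},{"linear":[-0.015,-0.16,0.086],"twist":[0,0,0],"fingers":1},{"linear":[-0.015,-0.195,0.104],"twist":[0,0,0],"fingers":1},{"linear":[-0.015,-0.23,0.122],"twist":[0,0,0],"fingers":1},{"linear":[-0.015,-0.262,0.14],"twist":[0,0,0],"fingers":1}]' 30
python3 - <<'E'
from h import *
plan(([.575,-.0145,.12],-4.3))
E
```

```text
time: 5.83
position: [0.5432, 0.0764, 0.1401]
tool_rot: [0.057, 1.574, -0.059]
ft_force: [0.6, 0.3, -2.1]
grip_width: 0.724
t 5.8333 pos [0.5432 0.0764 0.1401] axes cols
 [[-0.004  0.073  0.997]
 [-0.001  0.997 -0.073]
 [-1.    -0.001 -0.004]] F [ 0.55  0.31 -2.14] w 0.724
[0.575, -0.0145, 0.12] -4.3 lin [0.0201, -0.0883, 0.0384] twist [0.1, -0.21, 0.08]
```

```bash
python3 -m creep '[{"linear":[0,-0.03,0.014],"twist":[0,0,0],"fingers":1},{"linear":[0,-0.06,0.028],"twist":[0,0,0],"fingers":1},{"linear":[0.01,-0.078,0.036],"twist":[0,0,0],"fingers":1},{"linear":[0.025,-0.084,0.039],"twist":[0,0,0],"fingers":1},{"linear":[0.045,-0.084,0.039],"twist":[0,0,0],"fingers":1},{"linear":[0.045,-0.084,0.039],"twist":[0,0,0],"fingers":1},{"linear":[0.045,-0.084,0.039],"twist":[0,0,0],"fingers":1}]' 30
python3 - <<'E'
from h import *
for c in("scene","top"):
    p,d=viewer.get_image(c);cv2.imwrite(f"pics/{c}3.png",cv2.resize(p[180:290,290:420,::-1] if c=="scene" else p[190:300,290:470,::-1],None,fx=5 if c=="scene" else 4,fy=5 if c=="scene" else 4,interpolation=cv2.INTER_CUBIC));np.savez(f"pics/{c}3.npz",p=p,d=d)
plan(([.575,-.0145,.027],-4.3))
E
```

```text
time: 6.42
position: [0.5748, -0.0061, 0.0947]
tool_rot: [0.057, 1.576, -0.055]
ft_force: [0.4, 0.5, -1.9]
grip_width: 0.728
t 6.5167 pos [ 0.5769 -0.0058  0.0973] axes cols
 [[-0.     0.071  0.998]
 [ 0.001  0.998 -0.071]
 [-1.     0.001 -0.   ]] F [ 1.09 -0.11 -1.6 ] w 0.724
[0.575, -0.0145, 0.027] -4.3 lin [0.0703, -0.0088, -0.0012] twist [0.26, -0.03, -0.04]
```

View pics/scene3.png

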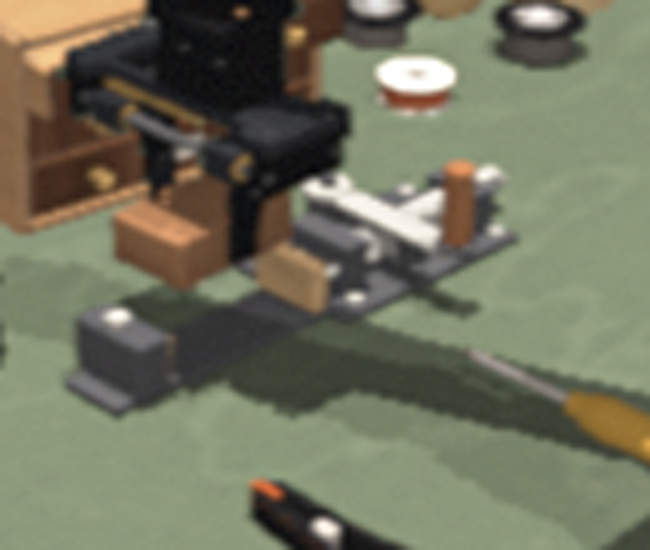

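View pics/top3.png

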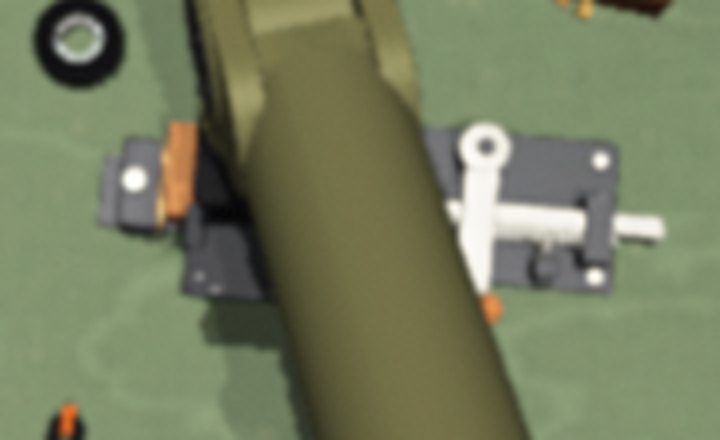

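The block hangs above the bed between the jaws; in the scene crop its end face is near px (160,245) and the fixed jaw near (125,345). I measure the block's end against the jaw's.

```bash
python3 - <<'E'
from h import *
for c in("top","scene"):
    z=np.load(f"pics/{c}3.npz");W=cloud(c,z["d"]);h=cv2.cvtColor(z["p"],cv2.COLOR_RGB2HSV).astype(int)
    m=(h[...,0]<16)&(h[...,1]>110)&(abs(W[...,0]-.575)<.05)&(W[...,1]>-.1)&(W[...,1]<.09)&(W[...,2]>.102)
    q=W[m];print(c,len(q),q.min(0),q.max(0),np.percentile(q,[2,50,98],axis=0).round(4).tolist())
    e=q[q[:,1]>.01]
    if len(e)>5:print(" end xrange",np.percentile(e[:,0],[1,99]))
    # fixed jaw top
    m=(abs(W[...,0]-.575)<.05)&(W[...,1]>.02)&(W[...,1]<.09)&(W[...,2]>.044)&(W[...,2]<.054)
    q=W[m];print(" fj",len(q),np.percentile(q,[1,50,99],axis=0).round(4).tolist())
z=np.load("pics/top0.npz");W=cloud("top",z["d"])
m=(abs(W[...,0]-.575)<.05)&(W[...,1]>.02)&(W[...,1]<.09)&(W[...,2]>.044)&(W[...,2]<.054)
q=W[m];print(" fj0",len(q),np.percentile(q,[1,50,99],axis=0).round(4).tolist(),cv2.minAreaRect(q[:,:2].astype(np.float32)*1000))
m=(abs(W[...,0]-.575)<.05)&(W[...,1]>-.1)&(W[...,1]<-.06)&(W[...,2]>.044)&(W[...,2]<.054)
q=W[m];print(" mj0",len(q),np.percentile(q,[1,50,99],axis=0).round(4).tolist(),cv2.minAreaRect(q[:,:2].astype(np.float32)*1000))
E
```

```text
top 165 [0.5297751  0.02826008 0.10319129] [0.6060594  0.0462309  0.25838483] [[0.5363, 0.0283, 0.1067], [0.5737, 0.0361, 0.1138], [0.6056, 0.0456, 0.2571]]
 end xrange [0.53279905 0.6058812 ]
 fj 193 [[0.55, 0.0454, 0.0444], [0.5772, 0.0591, 0.0483], [0.6088, 0.0754, 0.0536]]
scene 310 [ 0.5273943  -0.05146795  0.10213326] [0.61008027 0.04904065 0.37121318] [[0.5333, -0.0425, 0.1027], [0.5677, 0.0134, 0.112], [0.6047, 0.0465, 0.2862]]
 end xrange [0.53848999 0.60262112]
 fj 82 [[0.5437, 0.0488, 0.0445], [0.5685, 0.0661, 0.049], [0.6054, 0.0797, 0.0534]]
 fj0 197 [[0.5497, 0.0452, 0.0441], [0.5782, 0.0591, 0.0482], [0.6089, 0.0754, 0.0537]] ((579.4791259765625, 60.291107177734375), (59.8669319152832, 30.292217254638672), 0.5556502342224121)
 mj0 59 [[0.5416, -0.0957, 0.0441], [0.5692, -0.09, 0.046], [0.5949, -0.084, 0.0497]] ((568.1915283203125, -89.80868530273438), (11.45518684387207, 53.53721237182617), 88.98729705810547)
```

```bash
python3 -m creep '[{"linear":[0,-0.005,-0.001],"twist":[0,0,0],"fingers":1},{"linear":[0.01,-0.009,-0.001],"twist":[0,0,0],"fingers":1},{"linear":[0.03,-0.009,-0.001],"twist":[0,0,0],"fingers":1},{"linear":[0.045,-0.009,-0.001],"twist":[0,0,0],"fingers":1},{"linear":[0.058,-0.009,-0.001],"twist":[0,0,0],"fingers":1},{"linear":[0.065,-0.009,-0.001],"twist":[0,0,0],"fingers":1},{"linear":[0.068,-0.009,-0.001],"twist":[0,0,0],"fingers":1},{"linear":[0.068,-0.009,-0.001],"twist":[0,0,0],"fingers":1}]' 30
python3 -m creep '[{"linear":[0.001,0,0],"twist":[0,0,0],"fingers":1},{"linear":[0.001,0,0],"twist":[0,0,0],"fingers":1}]'
python3 - <<'E'
from h import *
for c in("scene","top"):
    p,d=viewer.get_image(c);cv2.imwrite(f"pics/{c}4.png",cv2.resize(p[180:290,290:420,::-1] if c=="scene" else p[190:300,290:470,::-1],None,fx=5 if c=="scene" else 4,fy=5 if c=="scene" else 4,interpolation=cv2.INTER_CUBIC));np.savez(f"pics/{c}4.npz",p=p,d=d)
plan(([.575,-.0145,.026],-4.3))
E
```

```text
time: 7.18
position: [0.5752, -0.0161, 0.0288]
tool_rot: [0.057, 1.571, -0.057]
ft_force: [-0.2, 0.0, -1.4]
grip_width: 0.726
time: 7.35
position: [0.5762, -0.016, 0.0291]
tool_rot: [0.057, 1.569, -0.057]
ft_force: [0.2, 0.1, -1.9]
grip_width: 0.728
t 7.45 pos [ 0.576  -0.0161  0.0291] axes cols
 [[ 0.001  0.072  0.997]
 [-0.     0.997 -0.072]
 [-1.    -0.     0.001]] F [-0.48  0.8  -1.82] w 0.728
[0.575, -0.0145, 0.026] -4.3 lin [0.0031, 0.0015, -0.0011] twist [0.16, 0.08, 0.01]
```

View pics/scene4.png

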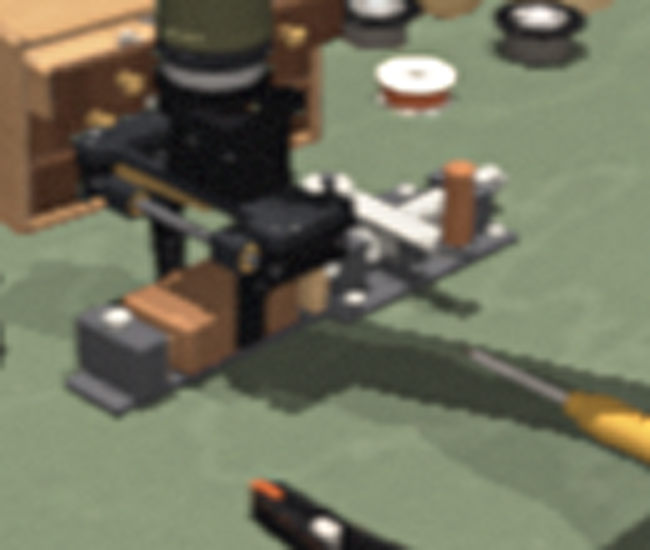

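Positioned between the jaws just above the bed. I lower until contact.

```bash
python3 -m creep '[{"linear":[0.001,0,0],"twist":[0,0,0],"fingers":1},{"linear":[0.002,0,0],"twist":[0,0,0],"fingers":1},{"linear":[0.002,0,0],"twist":[0,0,0],"fingers":1}]'
python3 -m creep '[{"linear":[0.001,0,0],"twist":[0,0,0],"fingers":1},{"linear":[0.001,0,0],"twist":[0,0,0],"fingers":1}]'
```

```text
time: 7.7
position: [0.5754, -0.0161, 0.0263]
tool_rot: [0.057, 1.57, -0.057]
ft_force: [-1.1, 0.3, -2.4]
grip_width: 0.727
time: 7.87
position: [0.5755, -0.0161, 0.0259]
tool_rot: [0.056, 1.57, -0.057]
ft_force: [-3.6, -0.0, 3.6]
grip_width: 0.721
```

```bash
python3 -m creep '[{"linear":[0,0,0],"twist":[0,0,0],"fingers":-1},{"linear":[0,0,0],"twist":[0,0,0],"fingers":-1},{"linear":[0,0,0],"twist":[0,0,0],"fingers":-1},{"linear":[0,0,0],"twist":[0,0,0],"fingers":-1},{"linear":[0,0,0],"twist":[0,0,0],"fingers":-1},{"linear":[0,0,0],"twist":[0,0,0],"fingers":-1}]'
python3 -m creep '[{"linear":[-0.02,0,0],"twist":[0,0,0],"fingers":-1},{"linear":[-0.05,0,0],"twist":[0,0,0],"fingers":-1},{"linear":[-0.09,0,0],"twist":[0,0,0],"fingers":-1},{"linear":[-0.13,0,0],"twist":[0,0,0],"fingers":-1},{"linear":[-0.16,0,0],"twist":[0,0,0],"fingers":-1},{"linear":[-0.16,0,0],"twist":[0,0,0],"fingers":-1}]'
python3 - <<'E'
from h import *
for c in("scene","top"):
    p,d=viewer.get_image(c);cv2.imwrite(f"pics/{c}5.png",cv2.resize(p[180:290,290:420,::-1] if c=="scene" else p[190:300,290:470,::-1],None,fx=5 if c=="scene" else 4,fy=5 if c=="scene" else 4,interpolation=cv2.INTER_CUBIC));np.savez(f"pics/{c}5.npz",p=p,d=d)
plan(([.487,-.162,.2],85.7),([.487,-.162,.2],-94.3))
print(readout.get_state()["joint_positions"])
from bench import nets
for l in("handle_grip","lever_pivot","block_center","clamp"):print(l,[(np.round(r["centre"],4).tolist(),round(r["conf"],2)) for r in nets.place_of("scene",l)])
E
```

```text
time: 8.37
position: [0.5755, -0.016, 0.0253]
tool_rot: [0.057, 1.57, -0.057]
ft_force: [0.1, -0.5, -0.3]
grip_width: 0.984
time: 8.87
position: [0.5795, -0.0155, 0.1927]
tool_rot: [0.056, 1.558, -0.057]
ft_force: [1.0, 0.0, 0.6]
grip_width: 0.999
t 8.9667 pos [ 0.5762 -0.0161  0.1867] axes cols
 [[ 0.003  0.072  0.997]
 [-0.001  0.997 -0.072]
 [-1.    -0.001  0.003]] F [ 0.34 -0.2  -0.78] w 1.001
[0.487, -0.162, 0.2] 85.7 lin [-0.0134, -0.152, -0.0784] twist [-89.85, 0.1, 0.17]
[0.487, -0.162, 0.2] -94.3 lin [-0.0134, -0.152, -0.0784] twist [90.15, 0.17, -0.1]
[ 0.5800646   0.25665683 -0.69404261  1.68468508  0.17267012  1.25935594
 -0.22305319]
handle_grip [([0.4899, -0.1646, 0.0802], 0.55)]
lever_pivot [([0.6123, -0.1759, 0.0416], 0.78), ([0.6859, 0.1089, 0.0025], 0.23)]
block_center [([0.5731, -0.0185, 0.0269], 0.77), ([0.6019, 0.5831, 0.0151], 0.67), ([0.5426, 0.3677, 0.0142], 0.56), ([0.5813, 0.0442, 0.0221], 0.24)]
clamp [([0.5726, -0.0233, 0.0015], 0.93)]
```

View pics/scene5.png

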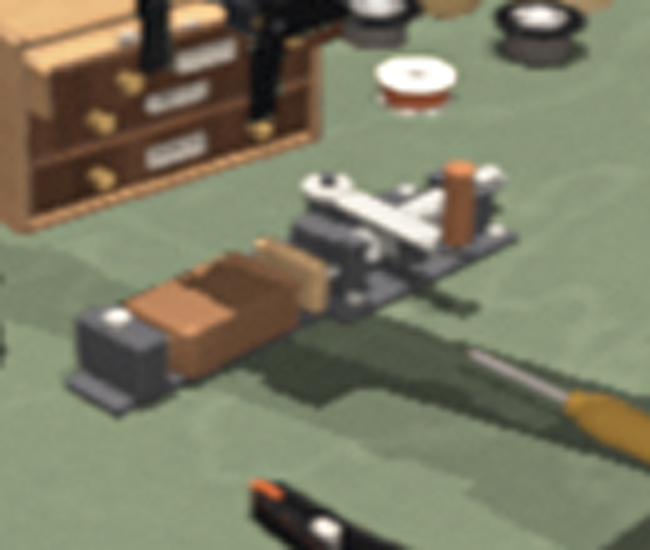

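The block rests flat on the bed between the jaws (crop px (130–300, 255–375)), with a small gap to the fixed jaw. Next I locate the post more exactly.

```bash
python3 - <<'E'
from h import *
def ray(c,z0):
    W0=cloud(c,np.ones((480,640)));T=viewer.camera_params(c)["cam_to_world"];o=T[:3,3]
    D=W0-o;return o+D*((z0-o[2])/D[...,2:3])
z=np.load("pics/scene5.npz");p=z["p"];h=cv2.cvtColor(p,cv2.COLOR_RGB2HSV).astype(int);W=cloud("scene",z["d"])
s=np.zeros((480,640),bool);s[205:235,372:392]=1
m=s&((h[...,0]<16)|(h[...,0]>170))&(h[...,1]>90)
a=np.argwhere(m);print(len(a),a.min(0),a.max(0))
for v in range(a[:,0].min(),a[:,0].max()+1):
    u=a[a[:,0]==v][:,1];print(v,u.min(),u.max(),W[v,int(u.mean())].round(4))
R=ray("scene",.110);print(R[213,380:385].round(4),R[212,382],R[214,382])
z=np.load("pics/top5.npz");p=z["p"];h=cv2.cvtColor(p,cv2.COLOR_RGB2HSV).astype(int);W=cloud("top",z["d"]);R=ray("top",.11)
s=np.zeros((480,640),bool);s[258:280,400:420]=1
m=s&((h[...,0]<16)|(h[...,0]>170))&(h[...,1]>110);a=np.argwhere(m);print(len(a),a.min(0),a.max(0))
for v in range(a[:,0].min(),a[:,0].max()+1):
    u=a[a[:,0]==v][:,1];print(v,u.min(),u.max(),W[v,int(u.mean())].round(4),R[v,u.min()][:2],R[v,u.max()][:2],p[v,int(u.mean())])
E
```

```text
94 [212 379] [228 384]
212 380 383 [ 0.4929 -0.1666  0.1105]
213 379 384 [ 0.4866 -0.1582  0.112 ]
214 379 384 [ 0.4837 -0.1545  0.1107]
215 379 383 [ 0.4793 -0.1489  0.1106]
216 379 383 [ 0.4829 -0.1542  0.1038]
217 379 384 [ 0.4834 -0.1552  0.0996]
218 379 383 [ 0.4857 -0.1586  0.094 ]
219 380 384 [ 0.4791 -0.1554  0.0937]
220 379 384 [ 0.4784 -0.1493  0.0926]
221 379 384 [ 0.4815 -0.1539  0.0862]
222 379 384 [ 0.4846 -0.1586  0.0796]
223 379 384 [ 0.4801 -0.1527  0.0797]
224 379 384 [ 0.4878 -0.1636  0.0692]
225 379 384 [ 0.482  -0.156   0.0704]
226 379 384 [ 0.4824 -0.1568  0.0663]
227 379 383 [ 0.4787 -0.1521  0.0657]
228 379 383 [ 0.4837 -0.1593  0.0574]
[[ 0.4914 -0.1593  0.11  ]
 [ 0.489  -0.1615  0.11  ]
 [ 0.4866 -0.1638  0.11  ]
 [ 0.4842 -0.166   0.11  ]
 [ 0.4818 -0.1682  0.11  ]] [ 0.4910938 -0.169654   0.11     ] [ 0.48212981 -0.15790562  0.11      ]Traceback (most recent call last):
  File "<stdin>", line 14, in <module>
    return umr_minimum(a, axis, None, out, keepdims, initial, where)
ValueError: zero-size array to reduction operation minimum which has no identity
```

```bash
python3 -m creep '[{"linear":[0,-0.02,-0.01],"twist":[-7,0,0],"fingers":-1},{"linear":[0,-0.04,-0.02],"twist":[-14,0,0],"fingers":-1},{"linear":[0,-0.06,-0.03],"twist":[-21,0,0],"fingers":-1},{"linear":[0,-0.08,-0.04],"twist":[-28,0,0],"fingers":-1},{"linear":[0,-0.1,-0.05],"twist":[-35,0,0],"fingers":-1},{"linear":[0,-0.12,-0.06],"twist":[-42,0,0],"fingers":-1},{"linear":[0,-0.135,-0.07],"twist":[-49,0,0],"fingers":-1},{"linear":[0,-0.15,-0.078],"twist":[-56,0,0],"fingers":-1}]'
```

```text
time: 9.83
position: [0.485, -0.1609, 0.1839]
tool_rot: [-0.709, 1.453, 0.712]
ft_force: [-0.0, 0.3, -0.1]
grip_width: 1.001
```

```bash
python3 -m creep '[{"linear":[0,0,0],"twist":[-7,0,0],"fingers":-1},{"linear":[0,0,0],"twist":[-14,0,0],"fingers":-1},{"linear":[0,0,0],"twist":[-21,0,0],"fingers":-1},{"linear":[0.01,0,0],"twist":[-28,0,0],"fingers":-1},{"linear":[0.02,0,0],"twist":[-33,0,0],"fingers":-1},{"linear":[0.03,0,0],"twist":[-34,0,0],"fingers":-1},{"linear":[0.03,0,0],"twist":[-34,0,0],"fingers":-1}]'
python3 - <<'E'
from h import *
plan(([.4875,-.162,.076],85.7))
E
```

```text
time: 10.42
position: [0.4848, -0.1595, 0.1523]
tool_rot: [-1.151, 1.245, 1.159]
ft_force: [-0.4, -0.2, -0.8]
grip_width: 0.999
t 10.4167 pos [ 0.4848 -0.1595  0.1523] axes cols
 [[-0.005 -0.997  0.074]
 [ 0.003  0.074  0.997]
 [-1.     0.005  0.002]] F [-0.44 -0.23 -0.8 ] w 0.999
[0.4875, -0.162, 0.076] 85.7 lin [0.0763, -0.0033, -0.0025] twist [0.08, 0.12, -0.28]
```

```bash
python3 -m creep '[{"linear":[0.01,-0.003,-0.003],"twist":[0,0,0],"fingers":-0.2},{"linear":[0.025,-0.003,-0.003],"twist":[0,0,0],"fingers":-0.2},{"linear":[0.045,-0.003,-0.003],"twist":[0,0,0],"fingers":-0.2},{"linear":[0.063,-0.003,-0.003],"twist":[0,0,0],"fingers":-0.2},{"linear":[0.072,-0.003,-0.003],"twist":[0,0,0],"fingers":-0.2},{"linear":[0.075,-0.003,-0.003],"twist":[0,0,0],"fingers":-0.2},{"linear":[0.075,-0.003,-0.003],"twist":[0,0,0],"fingers":-0.2}]' 20
python3 - <<'E'
from h import *
p,d=viewer.get_image("scene");cv2.imwrite("pics/s6.png",cv2.resize(p[170:280,290:420,::-1],None,fx=5,fy=5,interpolation=cv2.INTER_CUBIC))
plan(([.4875,-.162,.076],85.7))
E
```

```text
time: 11.0
position: [0.4894, -0.163, 0.0797]
tool_rot: [-1.154, 1.243, 1.156]
ft_force: [0.7, -1.1, -0.3]
grip_width: 0.622
t 11.05 pos [ 0.49   -0.1633  0.0806] axes cols
 [[ 0.    -0.997  0.073]
 [ 0.     0.073  0.997]
 [-1.    -0.     0.   ]] F [ 0.72  0.35 -0.43] w 0.613
[0.4875, -0.162, 0.076] 85.7 lin [0.0046, 0.0025, 0.0011] twist [0.13, 0.01, 0.02]
```

View pics/s6.png

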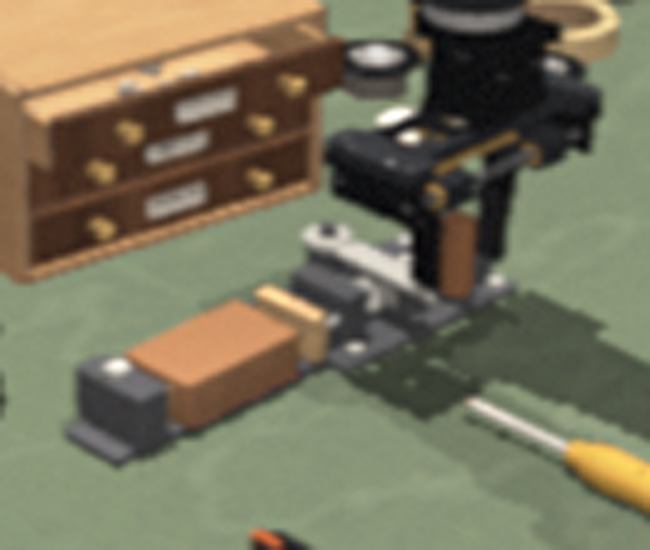

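The post (px (457,255)) stands between the two fingers. I close on it.

```bash
python3 -m creep '[{"linear":[0.003,0.002,0],"twist":[0,0,0],"fingers":1},{"linear":[0.003,0.002,0],"twist":[0,0,0],"fingers":1},{"linear":[0.003,0.002,0],"twist":[0,0,0],"fingers":1},{"linear":[0.003,0.002,0],"twist":[0,0,0],"fingers":1},{"linear":[0.003,0.002,0],"twist":[0,0,0],"fingers":1},{"linear":[0.003,0.002,0],"twist":[0,0,0],"fingers":1},{"linear":[0.003,0.002,0],"twist":[0,0,0],"fingers":1},{"linear":[0.003,0.002,0],"twist":[0,0,0],"fingers":1}]' 25
python3 - <<'E'
from h import *
plan(([.4875,-.162,.076],85.7))
E
```

```text
time: 11.72
position: [0.4877, -0.1632, 0.0776]
tool_rot: [-1.156, 1.243, 1.155]
ft_force: [-1.3, -0.1, 3.5]
grip_width: 0.246
t 11.7167 pos [ 0.4877 -0.1632  0.0776] axes cols
 [[ 0.    -0.997  0.072]
 [-0.     0.072  0.997]
 [-1.    -0.    -0.   ]] F [-1.35 -0.12  3.47] w 0.246
[0.4875, -0.162, 0.076] 85.7 lin [0.0016, 0.0003, 0.0011] twist [0.15, -0.02, 0.02]
```

```bash
python3 -m creep '[{"linear":[0,0,-0.0015],"twist":[0,0,0],"fingers":1},{"linear":[0,0,-0.003],"twist":[0,0,0],"fingers":1},{"linear":[0,0,-0.003],"twist":[0,0,0],"fingers":1}]' 25
python3 -m creep '[{"linear":[0,0,-0.001],"twist":[0,0,0],"fingers":1},{"linear":[0,0,-0.002],"twist":[0,0,0],"fingers":1},{"linear":[0,0,-0.002],"twist":[0,0,0],"fingers":1}]'
```

```text
time: 11.97
position: [0.4875, -0.1652, 0.0776]
tool_rot: [-1.156, 1.241, 1.157]
ft_force: [-1.5, 3.4, 5.0]
grip_width: 0.245
time: 12.22
position: [0.4874, -0.1663, 0.0776]
tool_rot: [-1.156, 1.241, 1.158]
ft_force: [-2.1, 5.9, 6.6]
grip_width: 0.244
```

```bash
python3 -m creep '[{"linear":[0,0,-0.001],"twist":[0,0,0],"fingers":1},{"linear":[0,0,-0.001],"twist":[0,0,0],"fingers":1}]'
python3 -m creep '[{"linear":[0,0,-0.001],"twist":[0,0,0],"fingers":1},{"linear":[0,0,-0.001],"twist":[0,0,0],"fingers":1}]'
```

```text
time: 12.38
position: [0.4874, -0.1663, 0.0776]
tool_rot: [-1.155, 1.24, 1.159]
ft_force: [-1.7, 7.4, 6.4]
grip_width: 0.25
time: 12.55
position: [0.4874, -0.1664, 0.0776]
tool_rot: [-1.155, 1.239, 1.16]
ft_force: [-2.5, 8.6, 6.3]
grip_width: 0.246
```

The back stop is felt at y = −0.1664, close to where the geometry puts it. First stroke.

```bash
python3 -m creep '[{"linear":[0,0,0.004],"twist":[0,0,0],"fingers":1},{"linear":[0,0,0.007],"twist":[0,0,0],"fingers":1},{"linear":[0,-0.0003,0.01],"twist":[0,0,0],"fingers":1},{"linear":[0,-0.0005,0.013],"twist":[0,0,0],"fingers":1},{"linear":[0,-0.0008,0.016],"twist":[0,0,0],"fingers":1},{"linear":[0,-0.001,0.019],"twist":[0,0,0],"fingers":1},{"linear":[0,-0.0012,0.021],"twist":[0,0,0],"fingers":1},{"linear":[0,-0.0012,0.021],"twist":[0,0,0],"fingers":1}]'
python3 - <<'E'
from h import *
z=readout.get_state();print((z["position"]-[.4874,-.1664,.0776])@[.0745,.997,0],z["ft_force"])
E
```

```text
time: 13.22
position: [0.4886, -0.1523, 0.0775]
tool_rot: [-1.155, 1.248, 1.153]
ft_force: [-4.5, -3.7, 6.4]
grip_width: 0.245
0.014099685481817623 [-4.53017432 -3.74328601  6.37426989]
```

```bash
python3 -m creep '[{"linear":[0,0,0.0015],"twist":[0,0,0],"fingers":1},{"linear":[0,0,0.003],"twist":[0,0,0],"fingers":1},{"linear":[0,0,0.003],"twist":[0,0,0],"fingers":1}]'
python3 - <<'E'
from h import *
z=readout.get_state();print((z["position"]-[.4874,-.1664,.0776])@[.0745,.997,0],z["ft_force"])
p,d=viewer.get_image("scene");cv2.imwrite("pics/s7.png",cv2.resize(p[170:280,290:420,::-1],None,fx=5,fy=5,interpolation=cv2.INTER_CUBIC))
E
```

```text
time: 13.47
position: [0.4889, -0.1492, 0.0775]
tool_rot: [-1.155, 1.248, 1.153]
ft_force: [-3.2, -3.4, 5.1]
grip_width: 0.241
0.01727979291176612 [-3.1734613  -3.35776788  5.13183935]
```

View pics/s7.png

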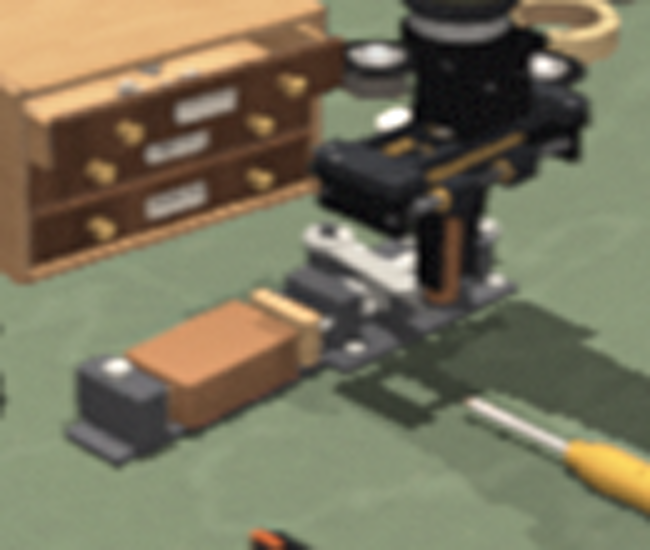

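```bash
python3 -m creep '[{"linear":[0,0,-0.004],"twist":[0,0,0],"fingers":1},{"linear":[0,0.0003,-0.008],"twist":[0,0,0],"fingers":1},{"linear":[0,0.0006,-0.012],"twist":[0,0,0],"fingers":1},{"linear":[0,0.0009,-0.016],"twist":[0,0,0],"fingers":1},{"linear":[0,0.0012,-0.02],"twist":[0,0,0],"fingers":1},{"linear":[0,0.0012,-0.024],"twist":[0,0,0],"fingers":1},{"linear":[0,0.0012,-0.024],"twist":[0,0,0],"fingers":1},{"linear":[0,0.0012,-0.024],"twist":[0,0,0],"fingers":1}]'
python3 -m creep '[{"linear":[0,0,0.004],"twist":[0,0,0],"fingers":1},{"linear":[0,0,0.008],"twist":[0,0,0],"fingers":1},{"linear":[0,-0.0003,0.012],"twist":[0,0,0],"fingers":1},{"linear":[0,-0.0005,0.015],"twist":[0,0,0],"fingers":1},{"linear":[0,-0.0008,0.018],"twist":[0,0,0],"fingers":1},{"linear":[0,-0.001,0.021],"twist":[0,0,0],"fingers":1},{"linear":[0,-0.0012,0.024],"twist":[0,0,0],"fingers":1},{"linear":[0,-0.0012,0.024],"twist":[0,0,0],"fingers":1}]'
python3 - <<'E'
from h import *
z=readout.get_state();print((z["position"]-[.4874,-.1664,.0776])@[.0745,.997,0],z["ft_force"])
p,d=viewer.get_image("scene");cv2.imwrite("pics/s8.png",cv2.resize(p[170:280,290:420,::-1],None,fx=5,fy=5,interpolation=cv2.INTER_CUBIC))
z=readout.get_state();print((z["position"]-[.4874,-.1664,.0776])@[.0745,.997,0],z["ft_force"])
E
```

```text
time: 14.18
position: [0.4862, -0.1662, 0.0773]
tool_rot: [-1.153, 1.241, 1.162]
ft_force: [-5.0, 8.1, 10.3]
grip_width: 0.251
time: 14.85
position: [0.4885, -0.1489, 0.0772]
tool_rot: [-1.154, 1.248, 1.153]
ft_force: [-4.7, -4.4, 5.3]
grip_width: 0.245
0.017539728777908735 [-4.69014918 -4.38892829  5.25983005]
0.01756470202060924 [-4.48550562 -3.63817964  5.21942825]
```

View pics/s8.png

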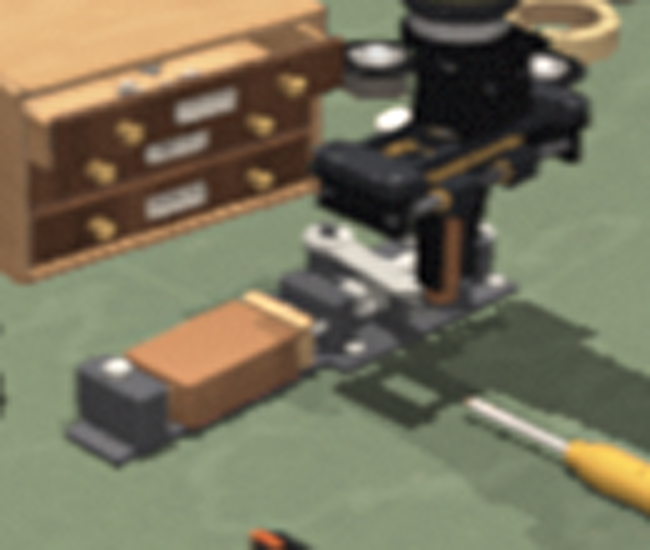

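Two teeth are gained, and the pad is now close to the block's end. Third stroke.

```bash
python3 -m creep '[{"linear":[0,0,-0.004],"twist":[0,0,0],"fingers":1},{"linear":[0,0.0003,-0.008],"twist":[0,0,0],"fingers":1},{"linear":[0,0.0006,-0.012],"twist":[0,0,0],"fingers":1},{"linear":[0,0.0009,-0.016],"twist":[0,0,0],"fingers":1},{"linear":[0,0.001,-0.02],"twist":[0,0,0],"fingers":1},{"linear":[0,0.001,-0.024],"twist":[0,0,0],"fingers":1},{"linear":[0,0.001,-0.024],"twist":[0,0,0],"fingers":1},{"linear":[0,0.001,-0.024],"twist":[0,0,0],"fingers":1}]'
python3 -m creep '[{"linear":[0,0,0.004],"twist":[0,0,0],"fingers":1},{"linear":[0,0,0.008],"twist":[0,0,0],"fingers":1},{"linear":[0,-0.0003,0.012],"twist":[0,0,0],"fingers":1},{"linear":[0,-0.0005,0.015],"twist":[0,0,0],"fingers":1},{"linear":[0,-0.0008,0.018],"twist":[0,0,0],"fingers":1},{"linear":[0,-0.001,0.021],"twist":[0,0,0],"fingers":1},{"linear":[0,-0.0012,0.0235],"twist":[0,0,0],"fingers":1},{"linear":[0,-0.0012,0.0235],"twist":[0,0,0],"fingers":1}]'
python3 - <<'E'
from h import *
z=readout.get_state();print((z["position"]-[.4874,-.1664,.0776])@[.0745,.997,0],z["ft_force"])
p,d=viewer.get_image("scene");cv2.imwrite("pics/s9.png",cv2.resize(p[170:280,290:420,::-1],None,fx=5,fy=5,interpolation=cv2.INTER_CUBIC))
z=readout.get_state();print((z["position"]-[.4874,-.1664,.0776])@[.0745,.997,0],z["ft_force"])
E
```

```text
time: 15.57
position: [0.4866, -0.1662, 0.0771]
tool_rot: [-1.153, 1.24, 1.162]
ft_force: [-3.9, 8.2, 8.1]
grip_width: 0.243
time: 16.23
position: [0.4885, -0.1494, 0.077]
tool_rot: [-1.154, 1.248, 1.154]
ft_force: [-4.7, -3.9, 4.4]
grip_width: 0.244
0.017072437556483112 [-4.74785597 -3.9093828   4.36702396]
0.01708346017118658 [-5.39866465 -3.83203952  4.28242862]
```

View pics/s9.png

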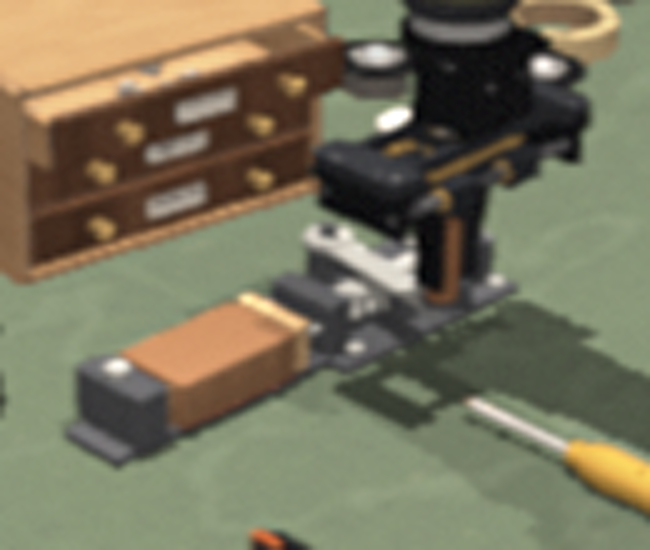

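```bash
python3 -m creep '[{"linear":[0,0,-0.004],"twist":[0,0,0],"fingers":1},{"linear":[0,0.0003,-0.008],"twist":[0,0,0],"fingers":1},{"linear":[0,0.0006,-0.012],"twist":[0,0,0],"fingers":1},{"linear":[0,0.0009,-0.016],"twist":[0,0,0],"fingers":1},{"linear":[0,0.001,-0.02],"twist":[0,0,0],"fingers":1},{"linear":[0,0.001,-0.0235],"twist":[0,0,0],"fingers":1},{"linear":[0,0.001,-0.0235],"twist":[0,0,0],"fingers":1},{"linear":[0,0.001,-0.0235],"twist":[0,0,0],"fingers":1}]'
python3 -m creep '[{"linear":[0,0,0.004],"twist":[0,0,0],"fingers":1},{"linear":[0,0,0.008],"twist":[0,0,0],"fingers":1},{"linear":[0,-0.0003,0.012],"twist":[0,0,0],"fingers":1},{"linear":[0,-0.0005,0.015],"twist":[0,0,0],"fingers":1},{"linear":[0,-0.0008,0.018],"twist":[0,0,0],"fingers":1},{"linear":[0,-0.001,0.021],"twist":[0,0,0],"fingers":1},{"linear":[0,-0.0012,0.0235],"twist":[0,0,0],"fingers":1},{"linear":[0,-0.0012,0.0235],"twist":[0,0,0],"fingers":1}]'
python3 - <<'E'
from h import *
z=readout.get_state();print((z["position"]-[.4874,-.1664,.0776])@[.0745,.997,0],z["ft_force"])
p,d=viewer.get_image("scene");cv2.imwrite("pics/s10.png",cv2.resize(p[170:280,290:420,::-1],None,fx=5,fy=5,interpolation=cv2.INTER_CUBIC))
z=readout.get_state();print((z["position"]-[.4874,-.1664,.0776])@[.0745,.997,0],z["ft_force"])
E
```

```text
time: 16.95
position: [0.4868, -0.1663, 0.077]
tool_rot: [-1.153, 1.24, 1.162]
ft_force: [-4.6, 8.6, 6.4]
grip_width: 0.248
time: 17.62
position: [0.4889, -0.1491, 0.0769]
tool_rot: [-1.154, 1.247, 1.154]
ft_force: [-4.3, -3.8, 3.7]
grip_width: 0.25
0.01734569643904435 [-4.33343697 -3.82372827  3.74454821]
0.01738536168486546 [-4.91254794 -4.30056856  4.54912889]
```

View pics/s10.png

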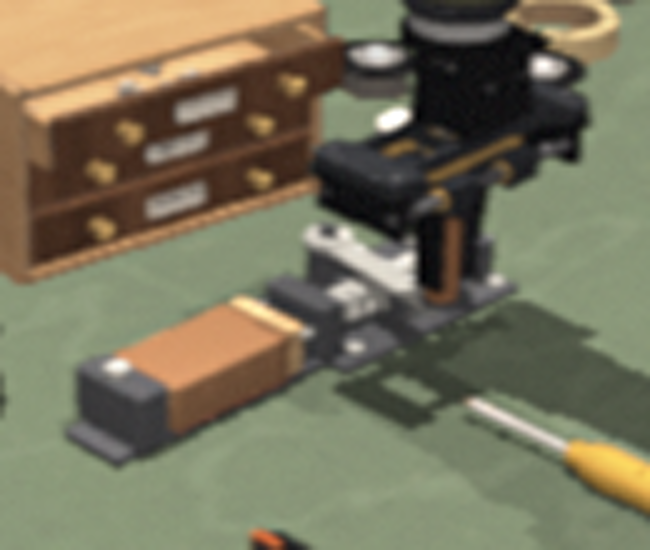

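The block is now almost at the fixed jaw, and there is still no load on the handle beyond the unloaded ~3.8 N. Next stroke.

```bash
python3 -m creep '[{"linear":[0,0,-0.004],"twist":[0,0,0],"fingers":1},{"linear":[0,0.0003,-0.008],"twist":[0,0,0],"fingers":1},{"linear":[0,0.0006,-0.012],"twist":[0,0,0],"fingers":1},{"linear":[0,0.0009,-0.016],"twist":[0,0,0],"fingers":1},{"linear":[0,0.001,-0.02],"twist":[0,0,0],"fingers":1},{"linear":[0,0.001,-0.0235],"twist":[0,0,0],"fingers":1},{"linear":[0,0.001,-0.0235],"twist":[0,0,0],"fingers":1},{"linear":[0,0.001,-0.0235],"twist":[0,0,0],"fingers":1}]'
python3 -m creep '[{"linear":[0,0,0.004],"twist":[0,0,0],"fingers":1},{"linear":[0,0,0.008],"twist":[0,0,0],"fingers":1},{"linear":[0,-0.0003,0.012],"twist":[0,0,0],"fingers":1},{"linear":[0,-0.0005,0.015],"twist":[0,0,0],"fingers":1},{"linear":[0,-0.0008,0.018],"twist":[0,0,0],"fingers":1},{"linear":[0,-0.001,0.021],"twist":[0,0,0],"fingers":1},{"linear":[0,-0.0012,0.0235],"twist":[0,0,0],"fingers":1},{"linear":[0,-0.0012,0.0235],"twist":[0,0,0],"fingers":1}]'
python3 - <<'E'
from h import *
z=readout.get_state();print((z["position"]-[.4874,-.1664,.0776])@[.0745,.997,0],z["ft_force"])
p,d=viewer.get_image("scene");cv2.imwrite("pics/s11.png",cv2.resize(p[170:280,290:420,::-1],None,fx=5,fy=5,interpolation=cv2.INTER_CUBIC))
z=readout.get_state();print((z["position"]-[.4874,-.1664,.0776])@[.0745,.997,0],z["ft_force"])
E
```

```text
time: 18.33
position: [0.4872, -0.1663, 0.0769]
tool_rot: [-1.153, 1.24, 1.162]
ft_force: [-4.2, 7.3, 5.7]
grip_width: 0.246
time: 19.0
position: [0.4884, -0.1505, 0.0768]
tool_rot: [-1.154, 1.25, 1.153]
ft_force: [-7.1, -6.7, 4.7]
grip_width: 0.245
0.015960616860731528 [-7.08792576 -6.69435203  4.69380494]
0.01602575303191849 [-6.608669   -6.84091348  3.50862914]
```

View pics/s11.png

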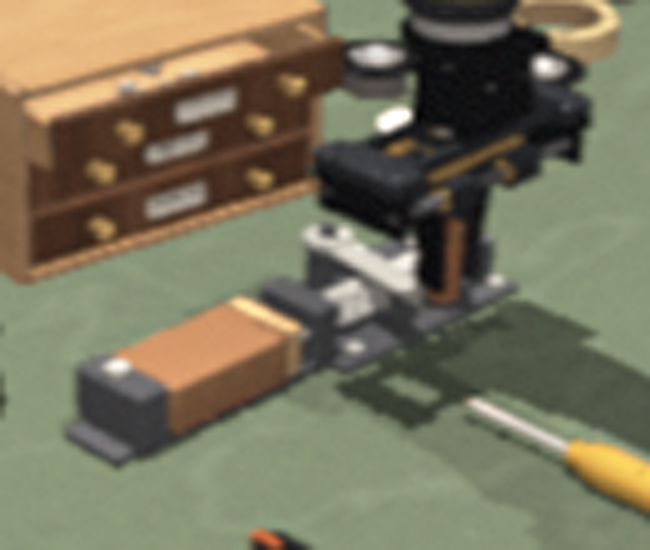

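```bash
python3 -m creep '[{"linear":[0,0,0.001],"twist":[0,0,0],"fingers":1},{"linear":[0,-0.0003,0.0015],"twist":[0,0,0],"fingers":1},{"linear":[0,-0.0003,0.0015],"twist":[0,0,0],"fingers":1}]'
python3 - <<'E'
from h import *
z=readout.get_state();print((z["position"]-[.4874,-.1664,.0776])@[.0745,.997,0],z["ft_force"])
E
python3 -m creep '[{"linear":[0,0,-0.004],"twist":[0,0,0],"fingers":1},{"linear":[0,0.0003,-0.008],"twist":[0,0,0],"fingers":1},{"linear":[0,0.0006,-0.012],"twist":[0,0,0],"fingers":1},{"linear":[0,0.0009,-0.016],"twist":[0,0,0],"fingers":1},{"linear":[0,0.0012,-0.02],"twist":[0,0,0],"fingers":1},{"linear":[0,0.0012,-0.025],"twist":[0,0,0],"fingers":1},{"linear":[0,0.0012,-0.025],"twist":[0,0,0],"fingers":1},{"linear":[0,0.0012,-0.025],"twist":[0,0,0],"fingers":1}]'
python3 - <<'E'
from h import *
z=readout.get_state();print((z["position"]-[.4874,-.1664,.0776])@[.0745,.997,0],z["ft_force"])
E
```

```text
time: 19.3
position: [0.4887, -0.1492, 0.0768]
tool_rot: [-1.154, 1.25, 1.153]
ft_force: [-7.1, -6.7, 3.3]
grip_width: 0.246
0.01725178020154857 [-7.13031086 -6.72998962  3.30172385]
time: 19.97
position: [0.487, -0.1663, 0.0768]
tool_rot: [-1.152, 1.24, 1.162]
ft_force: [-5.9, 8.5, 5.4]
grip_width: 0.248
0.0001107733067944563 [-5.90552849  8.48604698  5.43529784]
```

Load is now felt: about 2.9 N above baseline, so roughly 6.5 N of squeeze. One more tooth should give about 18 N.

```bash
python3 -m creep '[{"linear":[0,0,0.004],"twist":[0,0,0],"fingers":1},{"linear":[0,0,0.008],"twist":[0,0,0],"fingers":1},{"linear":[0,-0.0003,0.012],"twist":[0,0,0],"fingers":1},{"linear":[0,-0.0005,0.015],"twist":[0,0,0],"fingers":1},{"linear":[0,-0.0008,0.018],"twist":[0,0,0],"fingers":1},{"linear":[0,-0.001,0.021],"twist":[0,0,0],"fingers":1},{"linear":[0,-0.0012,0.024],"twist":[0,0,0],"fingers":1},{"linear":[0,-0.0012,0.024],"twist":[0,0,0],"fingers":1}]'
python3 - <<'E'
from h import *
z=readout.get_state();print((z["position"]-[.4874,-.1664,.0776])@[.0745,.997,0],z["ft_force"])
E
```

```text
time: 20.63
position: [0.488, -0.152, 0.0767]
tool_rot: [-1.154, 1.253, 1.152]
ft_force: [-8.0, -10.9, 3.8]
grip_width: 0.249
0.014446017537619234 [ -8.0364467 -10.860053    3.778443 ]
```

```bash
python3 -m creep '[{"linear":[0,0,0.001],"twist":[0,0,0],"fingers":1},{"linear":[0,-0.0002,0.002],"twist":[0,0,0],"fingers":1},{"linear":[0,-0.0002,0.003],"twist":[0,0,0],"fingers":1},{"linear":[0,-0.0002,0.003],"twist":[0,0,0],"fingers":1},{"linear":[0,-0.0002,0.003],"twist":[0,0,0],"fingers":1}]'
python3 - <<'E'
from h import *
for i in range(2):
    z=readout.get_state();print((z["position"]-[.4874,-.1664,.0776])@[.0745,.997,0],z["ft_force"])
    p,d=viewer.get_image("scene")
cv2.imwrite("pics/s12.png",cv2.resize(p[170:280,290:420,::-1],None,fx=5,fy=5,interpolation=cv2.INTER_CUBIC))
E
```

```text
time: 21.05
position: [0.4883, -0.1495, 0.0767]
tool_rot: [-1.154, 1.254, 1.151]
ft_force: [-8.1, -11.3, 3.7]
grip_width: 0.245
0.01686826098923629 [ -8.10295986 -11.25230213   3.74607189]
0.01682525592016729 [ -8.45184941 -11.33093179   3.7985153 ]
```

View pics/s12.png

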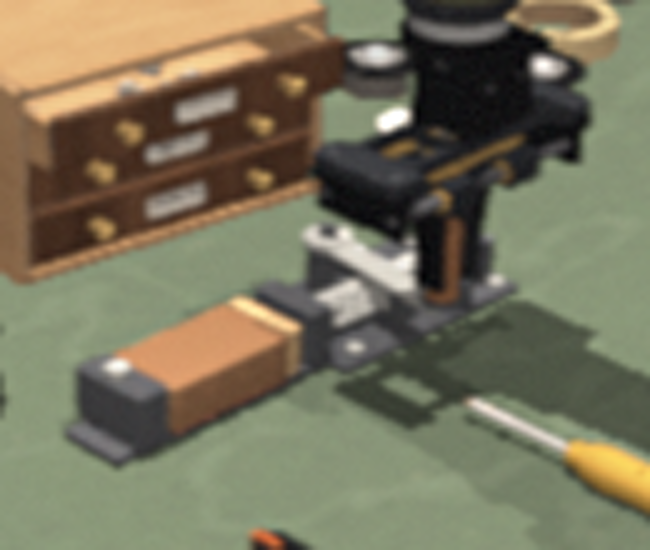

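The tangential load is about 8 N above the unloaded strokes, so the peak squeeze is about 16–20 N. I let the lever back and probe the squeeze that the pawl holds.

```bash
python3 -m creep '[{"linear":[0,0,-0.004],"twist":[0,0,0],"fingers":1},{"linear":[0,0.0003,-0.008],"twist":[0,0,0],"fingers":1},{"linear":[0,0.0006,-0.012],"twist":[0,0,0],"fingers":1},{"linear":[0,0.0009,-0.016],"twist":[0,0,0],"fingers":1},{"linear":[0,0.0012,-0.02],"twist":[0,0,0],"fingers":1},{"linear":[0,0.0014,-0.025],"twist":[0,0,0],"fingers":1},{"linear":[0,0.0014,-0.027],"twist":[0,0,0],"fingers":1},{"linear":[0,0.0014,-0.027],"twist":[0,0,0],"fingers":1}]'
for i in 1 2 3 4; do python3 -m creep '[{"linear":[0,0,0.0015],"twist":[0,0,0],"fingers":1},{"linear":[0,0,0.003],"twist":[0,0,0],"fingers":1},{"linear":[0,0,0.003],"twist":[0,0,0],"fingers":1}]' | grep -E "pos|force"; done
```

```text
time: 21.82
position: [0.4866, -0.1663, 0.0767]
tool_rot: [-1.152, 1.241, 1.163]
ft_force: [-6.3, 8.8, 5.6]
grip_width: 0.247
position: [0.4866, -0.1658, 0.0767]
ft_force: [-6.4, 2.6, 3.6]
position: [0.4868, -0.1642, 0.0767]
ft_force: [-5.4, 0.8, 4.4]
position: [0.4868, -0.1634, 0.0767]
ft_force: [-4.5, -4.5, 1.9]
position: [0.4869, -0.1626, 0.0767]
ft_force: [-4.9, -8.3, 0.8]
```

```bash
for i in 1 2 3; do python3 -m creep '[{"linear":[0,0,0.001],"twist":[0,0,0],"fingers":1},{"linear":[0,0,0.002],"twist":[0,0,0],"fingers":1},{"linear":[0,0,0.002],"twist":[0,0,0],"fingers":1}]' | grep -E "time|pos|force"; done
```

```text
time: 23.07
position: [0.487, -0.1618, 0.0767]
ft_force: [-5.1, -11.7, 1.5]
time: 23.32
position: [0.487, -0.1603, 0.0767]
ft_force: [-5.3, -12.2, 0.2]
time: 23.57
position: [0.4871, -0.1589, 0.0767]
ft_force: [-5.9, -13.1, -0.5]
```

The knee at about 11.7 N means 16–19 N held, which is inside the band. Another tooth would come close to 32 N, so I stop here: lever back, let go, retreat upward.

```bash
python3 -m creep '[{"linear":[0,0,-0.004],"twist":[0,0,0],"fingers":1},{"linear":[0,0,-0.008],"twist":[0,0,0],"fingers":1},{"linear":[0,0.0005,-0.012],"twist":[0,0,0],"fingers":1},{"linear":[0,0.0005,-0.014],"twist":[0,0,0],"fingers":1},{"linear":[0,0.0005,-0.014],"twist":[0,0,0],"fingers":1}]'
python3 -m creep '[{"linear":[0,0,0],"twist":[0,0,0],"fingers":0.2},{"linear":[0,0,0],"twist":[0,0,0],"fingers":0},{"linear":[0,0,0],"twist":[0,0,0],"fingers":-0.2},{"linear":[0,0,0],"twist":[0,0,0],"fingers":-0.2},{"linear":[0,0,0],"twist":[0,0,0],"fingers":-0.2},{"linear":[0,0,0],"twist":[0,0,0],"fingers":-0.2},{"linear":[0,0,0],"twist":[0,0,0],"fingers":-0.2}]'
python3 -m creep '[{"linear":[-0.015,0,0],"twist":[0,0,0],"fingers":-0.2},{"linear":[-0.04,0,0],"twist":[0,0,0],"fingers":-0.2},{"linear":[-0.07,0,0],"twist":[0,0,0],"fingers":-0.2},{"linear":[-0.1,0,0],"twist":[0,0,0],"fingers":-0.2},{"linear":[-0.13,0,0],"twist":[0,0,0],"fingers":-0.2},{"linear":[-0.13,0.02,-0.03],"twist":[0,0,0],"fingers":-0.2},{"linear":[-0.13,0.02,-0.06],"twist":[0,0,0],"fingers":-0.2},{"linear":[-0.13,0.02,-0.06],"twist":[0,0,0],"fingers":-0.2}]'
python3 - <<'E'
from h import *
for c in("scene","top"):
    p,d=viewer.get_image(c);cv2.imwrite(f"pics/{c}13.png",cv2.resize(p[170:280,290:420,::-1] if c=="scene" else p[190:300,290:470,::-1],None,fx=5 if c=="scene" else 4,fy=5 if c=="scene" else 4,interpolation=cv2.INTER_CUBIC));np.savez(f"pics/{c}13.npz",p=p,d=d)
W=cloud("top",d);h=cv2.cvtColor(p,cv2.COLOR_RGB2HSV).astype(int)
m=(h[...,0]<16)&(h[...,1]>110)&(abs(W[...,0]-.575)<.05)&(W[...,1]>-.09)&(W[...,1]<.06)&(W[...,2]>.036)&(W[...,2]<.048)
q=W[m];print(len(q),q.mean(0),cv2.minAreaRect(q[:,:2].astype(np.float32)*1000))
from bench import nets
for l in("block_center","handle_grip","adapter","wax_tin","tape_black"):print(l,[(np.round(r["centre"],4).tolist(),round(r["conf"],2)) for r in nets.place_of("top",l)])
E
```

```text
time: 23.98
position: [0.4865, -0.1651, 0.0767]
tool_rot: [-1.154, 1.243, 1.159]
ft_force: [-5.4, 3.4, 3.3]
grip_width: 0.245
time: 24.57
position: [0.4879, -0.1662, 0.0774]
tool_rot: [-1.156, 1.242, 1.155]
ft_force: [1.4, -0.1, -0.4]
grip_width: 0.583
time: 25.23
position: [0.4615, -0.2317, 0.2079]
tool_rot: [-1.153, 1.25, 1.147]
ft_force: [0.2, -0.3, -0.4]
grip_width: 0.597
776 [ 0.57475635 -0.00626167  0.04288138] ((575.8124389648438, -5.580482482910156), (102.62557220458984, 62.847415924072266), 86.20748138427734)
block_center [([0.58, -0.006, 0.0232], 0.86), ([0.6042, 0.5822, 0.018], 0.74), ([0.5531, 0.3656, 0.0102], 0.55)]
handle_grip [([0.4883, -0.1696, 0.0847], 0.95)]
adapter [([0.6235, 0.2494, 0.0006], 0.72)]
wax_tin []
tape_black [([0.6856, 0.1079, 0.0012], 0.66), ([0.5815, -0.0022, 0.0253], 0.51)]
```

View pics/scene13.png

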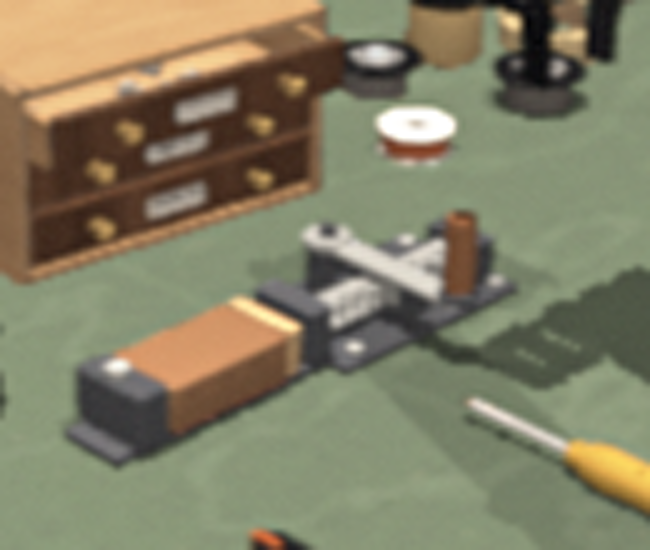

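View pics/top13.png

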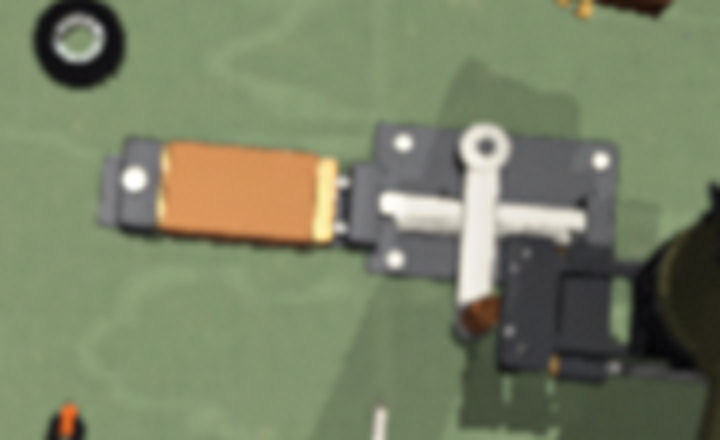

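The top view shows the block flat and lengthwise, tight between both wooden faces (px (160–315, 140–245) in the crop), the lever free, and the gripper clear. I cross-check the squeeze from how far the pad has sunk in.

```bash
python3 - <<'E'
from h import *
P=viewer.camera_params("top");K=P["K"];k=P["k1"];T=P["cam_to_world"];Ti=np.linalg.inv(T)
def px(w):
    c=w@Ti[:3,:3].T+Ti[:3,3];a=c[:,0]/c[:,2];b=c[:,1]/c[:,2];f=1+k*(a*a+b*b);return a*f*K[0,0]+K[0,2],b*f*K[1,1]+K[1,2]
o=np.array([.5745,-.0225])
cx=np.array([.997,-.0745]);cy=np.array([.0745,.997])
for n in("0","5","13"):
    p=np.load(f"pics/top{n}.npz")["p"].astype(np.float32)
    s=np.arange(-.115,.075,.001);acc=[]
    for x in(-.022,-.018,-.005,.0,.005,.018,.022):
        w=np.c_[o+x*cx+s[:,None]*cy,np.full(len(s),.049)];u,v=px(w)
        acc.append(cv2.remap(p,u.astype(np.float32)[None],v.astype(np.float32)[None],cv2.INTER_LINEAR)[0])
    A=np.mean(np.array(acc),0);sat=A[:,0]-A[:,2]
    print(n,"mm: r-b", " ".join(f"{int(round(a*1000))}:{int(b)}" for a,b in zip(s[:75],sat[:75])))
    B=np.array(acc)[[0,2,3,4,6]].mean(0).mean(1)
    print("   gray"," ".join(f"{int(round(a*1000))}:{int(b)}" for a,b in zip(s[:75],B[:75])))
E
```

```text
0 mm: r-b -115:3 -114:3 -113:1 -112:0 -111:0 -110:-1 -109:-1 -108:-2 -107:-2 -106:-2 -105:-2 -104:-2 -103:-2 -102:-1 -101:-1 -100:-1 -99:-1 -98:-1 -97:-1 -96:-1 -95:-1 -94:0 -93:0 -92:0 -91:0 -90:1 -89:1 -88:1 -87:1 -86:1 -85:1 -84:1 -83:1 -82:1 -81:0 -80:0 -79:1 -78:3 -77:9 -76:21 -75:35 -74:53 -73:71 -72:86 -71:96 -70:97 -69:96 -68:94 -67:92 -66:91 -65:91 -64:93 -63:94 -62:92 -61:86 -60:75 -59:59 -58:42 -57:27 -56:15 -55:7 -54:3 -53:2 -52:1 -51:1 -50:1 -49:2 -48:2 -47:2 -46:2 -45:2 -44:2 -43:2 -42:2 -41:2
   gray -115:147 -114:137 -113:127 -112:119 -111:112 -110:110 -109:109 -108:108 -107:110 -106:111 -105:112 -104:114 -103:115 -102:116 -101:116 -100:115 -99:113 -98:110 -97:104 -96:97 -95:89 -94:81 -93:75 -92:72 -91:76 -90:81 -89:88 -88:98 -87:105 -86:112 -85:117 -84:121 -83:123 -82:124 -81:124 -80:124 -79:123 -78:122 -77:124 -76:129 -75:136 -74:148 -73:163 -72:177 -71:188 -70:198 -69:204 -68:209 -67:212 -66:212 -65:211 -64:206 -63:197 -62:183 -61:165 -60:146 -59:126 -58:114 -57:107 -56:103 -55:104 -54:108 -53:111 -52:114 -51:115 -50:116 -49:116 -48:116 -47:116 -46:116 -45:116 -44:
[... 1608 characters left out ...]
52:14 -51:26 -50:41 -49:57 -48:73 -47:86 -46:92 -45:93 -44:91 -43:88 -42:86 -41:85
   gray -115:169 -114:169 -113:169 -112:169 -111:170 -110:170 -109:171 -108:172 -107:172 -106:173 -105:173 -104:173 -103:173 -102:174 -101:174 -100:175 -99:177 -98:178 -97:179 -96:182 -95:184 -94:185 -93:186 -92:187 -91:187 -90:188 -89:188 -88:189 -87:189 -86:188 -85:186 -84:184 -83:176 -82:167 -81:157 -80:145 -79:132 -78:122 -77:118 -76:114 -75:113 -74:114 -73:115 -72:117 -71:118 -70:120 -69:121 -68:122 -67:123 -66:123 -65:122 -64:119 -63:115 -62:109 -61:101 -60:93 -59:88 -58:85 -57:85 -56:88 -55:96 -54:104 -53:112 -52:123 -51:135 -50:147 -49:161 -48:176 -47:189 -46:199 -45:207 -44:211 -43:214 -42:216 -41:216
```

The handle probe gave about 16–19 N, and the pad sink of about 10 mm at 2 N/mm gives about 20 N. Both are inside 12–32 N, so I hand in.

```bash
python3 - <<'E'
from bench import job
print(job.close_job())
E
```

```text
the job is handed in; nothing more can be done
None
```

The block is clamped flat and lengthwise against the fixed jaw at an estimated 16–20 N, and the lever has been let go. I handed the job in at about 25 s, and no verdict is reported.

- **What I did:** I laid the large brown block on the bed and opened the fingers. Then I pumped the lever six teeth from its back stop. The block slid up to the fixed jaw and came tight on the fifth stroke; the sixth added the squeeze. I then probed the handle with a partial stroke that gained no tooth, took the lever back, let go and moved the gripper up and away.
- **Squeeze:** The probe gave about 16–19 N held. The pad sink in the top pictures (10–11.5 mm) gave about 20–23 N, so the two estimates disagree by a few newtons. Both are inside 12–32 N. I did not add another tooth because it could have come close to 32 N.
- **Block pose:** The last top picture shows the block centred on the bed, within about 1° of the clamp's line, and touching both wooden faces.
- **Bystanders:** The adapter and the black tape were found where they had been. In the last check the network missed the wax tin; I had not located it earlier either, and nothing was moved near it knowingly.
- **Other checks:** An early picture estimate of the jaw gap (about 125 mm) was too small. The strokes before contact suggest about 131 mm.

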